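# Dip-check a dosing reservoir with its gauge rod and show the tip at the reading card

### The job

Take the gauge rod with the blue handle from its rack and push it tip first down the slanted guide tube of the steel reservoir until the brass collar stops on the tube's mouth, then draw it right out again. Finally hold the rod level with its tip close in front of the ring on the white reading card, without touching the card, and finish there still holding it in the gripper, motionless. Do not knock over or push about the small vial, the brown jar or the aluminium flask.

Things in the scene. Friction and masses are not known exactly. Their poses are not given: they have to be found in the camera images.
- gauge: Gauge rod, 190 mm long, 0.07 to 0.13 kg, level in its rack at first. Origin on the rod's axis, in the blue handle where to grip it; +y runs to the tip, +z up in the rack. Handle 16 mm wide (x), 20 mm high, from y = -50 to 30 mm, free to grip from y = -36 mm on. Brass collar 32 mm in diameter, y = 42 to 50 mm. Steel rod 8 mm in diameter up to the round tip at y = 140 mm, with dark marks and a red one.
- gauge_tip (a point): End of the rod's tip, on its axis, 140 mm from the gauge's origin; axes as the gauge's.
- gauge_collar (a point): Centre of the collar's front face (the one that stops on the tube's mouth), 50 mm from the gauge's origin; axes as the gauge's.
- guide_tube: Aluminium guide tube, fixed to the reservoir. Origin at the centre of its open mouth, 90 mm above the table; +y runs down the bore, 30 degrees below level; +x is level. Bore about 12 mm in diameter, 97 mm deep, its first 10 mm flared to about 24 mm at the mouth; rim 31 mm outside. The rod goes in 90 mm before the collar stops on the rim.
- reservoir: Fixed steel tank, 116 mm in diameter, 104 mm high with a black knob up to 123 mm, on a grey plate 130 x 190 mm. Origin on the table under the tank's axis. The guide tube's mouth lies 105 mm from that axis, to the tank's -y.
- rack: Fixed grey rack; two forks carry the gauge, its axis 75 mm above the table. Origin on the table under the gauge's, +y along the gauge. Base 56 x 190 mm, y = -65 to 125 mm. Forks 10 mm thick: at y = -42 mm under the handle's rear end (30 mm wide, up to z = 75 mm) and at y = 105 mm under the rod (22 mm wide, up to z = 82 mm). Lift the gauge straight up.
- card: Fixed reading card on a stand. Origin on the table under the card. White panel 4 mm thick, 100 mm wide (y), from 125 to 215 mm above the table, its face looking to the card's -x. Foot 70 x 80 mm.
- card_ring (a point): Centre of the black ring (44 mm outside diameter) on the card's face, 170 mm above the table; -x points straight out of the face.
- small_vial: Loose glass vial with white cap, 45 mm in diameter, 68 mm high; origin under its base. Leave it alone.
- brown_jar: Loose brown jar with a cream lid, 54 mm in diameter, 32 mm high; origin under its base. Leave it alone.
- alu_flask: Loose aluminium flask, 41 mm in diameter, 106 mm high; origin under its base. Leave it alone.
Not all that is in view belongs to the job. Leave any turquoise look-alike of the rack alone.

How it is judged:
On the way, in this order (a step that is already met when the one before it is completed fails the run):
1. the rod is in the guide tube with its collar stopped on the mouth (within 3 mm) (y of gauge_collar in the frame of guide_tube above -0.003 m and x of gauge_collar in the frame of guide_tube between -0.006 and 0.006 m and z of gauge_collar in the frame of guide_tube between -0.006 and 0.006 m and angle between the y axis of gauge and the y axis of guide_tube, either way round below 0.12 rad), for 0.2 s.
2. the rod is drawn right out of the tube (y of gauge_tip in the frame of guide_tube below -0.005 m), for 0.1 s.
At the end, for the whole second after the job is handed in: Gauge held at rest by the gripper, touching neither rack, reservoir nor card; rod level within 8 degrees; tip 6 to 80 mm in front of the card's face and within 22 mm, sideways and in height, of the ring's centre; vial, jar and flask upright within 30 mm of their starts (x of gauge_tip in the frame of card_ring between -0.08 and -0.006 m and y of gauge_tip in the frame of card_ring between -0.022 and 0.022 m and z of gauge_tip in the frame of card_ring between -0.022 and 0.022 m and angle between gauge's own y axis and vertical between 1.431 and 1.711 rad and contact force between the fingers and gauge above 1 N and linear speed of gauge below 0.02 m/s and angular speed of gauge below 0.2 rad/s and contact force between gauge and rack below 0.05 N and contact force between gauge and reservoir below 0.05 N and contact force between gauge and card below 0.05 N and distance of each of small_vial, brown_jar, alu_flask from where it was at the start of the episode below 0.03 m and angle between each of small_vial, brown_jar, alu_flask's own z axis and vertical below 0.3 rad); the arm keeps its last pose, push and grip.
It fails at once if the small vial is knocked over or pushed more than 30 mm (distance of small_vial from where it was at the start of the episode above 0.03 m or angle between small_vial's own z axis and vertical above 0.5 rad).
It fails at once if the brown jar is knocked over or pushed more than 30 mm (distance of brown_jar from where it was at the start of the episode above 0.03 m or angle between brown_jar's own z axis and vertical above 0.5 rad).
It fails at once if the aluminium flask is knocked over or pushed more than 30 mm (distance of alu_flask from where it was at the start of the episode above 0.03 m or angle between alu_flask's own z axis and vertical above 0.5 rad).
It also fails if it takes over 48 s, if anything falls off the work surface, if the arm or the gripper's body presses on something with over 40 N, if the wrist force passes 120 N, or if a joint passes its speed limit or range.

### The arm

A 6-joint arm with a two-finger parallel gripper is mounted at the origin on a cart in front of the work surface, level with it; the furniture and walls round the work are solid. World frame = base frame: x ahead of the robot, y to its left, z up, the work surface at z = 0. Lengths are in m, angles in rad, forces in N, time in s.
With the tool pointing down it reaches from about 0.35 to 0.85 m from the base axis. Payload 8.1 kg.
Tool frame: the origin (TCP) lies at the very end of the fingers, on their centre line; the grasp point (between the pads) lies 19 mm behind it (robot.pinch_z is the z of the grasp point in the tool frame, in m); z points along the fingers, y is the direction in which the jaws open and shut (so a half turn about z gives the same grasp; the last joint's range is limited). The gripper opens to 93 mm and grips with 3 to 60 N. Pads are 15 mm wide; open, the fingers measure 128 mm over their backs; the gripper's body (75 mm by 188 mm) begins 65 mm behind the grasp point.
Start: joints at [-1.282, 0.13, 1.488, -0, 1.523, -0.085], TCP at [0.219, -0.559, 0.219] pointing down, gripper open.
Joint ranges: [-2.96, 2.96], [-0.89, 2.26], [0.02, 2.5], [-1.34, 4.48], [0, 2.73], [-2.66, 2.66]. Speed limits (rad/s): [2.39, 2.39, 2.79, 3.14, 3.14, 3.14].

### API

Orientations are given as a rotation vector (axis times angle).
In Python, from plant import robot gives the robot as it stands.
- The arm moves only by the tool drive_tool, never from a script. Its argument "steps" is a list of rows, each an object of numbers: "jaw": the opening, from 0 (shut) to 1 (fully open); "tx", "ty", "tz": the shift along the tool's x, y, z scaled (see below); "turn": the turn about the tool's z scaled (see below). A call has 1 to 12 rows; each row is the pose to reach, as a shift and turn from the pose commanded when the call began, along the tool's axes at that moment, turning the shorter way round; what a row does not reach only later rows make up. The controller multiplies each number of a shift by 0.3 m and each number of a turn by 180 degrees. A row lasts 1/10 s, in which the tool goes at most 50 mm and 8.59 degrees, less where a joint would pass 70% of its speed; a pose out of reach is approached as far as the arm can. A call with a number of a shift or a turn outside -1 to 1 is refused whole. A call with a gripper value outside its range is refused whole. The fingers move at their own pace and stop on an object; "force" is the grip in N (left out, the last holds). Time passes only in rows, so rows that repeat a pose let the fingers close. It gives the time, the measured TCP pose, the force and the opening at its end, in the units of the state.
- robot.read_state(): the state, without advancing time (a new reading comes with each control period).
- robot.read_camera(name): name is "side" or "top"; returns (picture, depth): 400x640x3 uint8, blue, green, red; 400x640 float32, m along the optical axis (not along the pixel's ray), 0 where there is no reading.
- robot.get_calibration(name): a dict with "fx", "fy", "cx", "cy" (pixels), "eye" and "attitude" of the camera in the world. Camera axes: x right, y down, z forward; pixel columns grow to the right and rows downward; lengths in m; the calibration is good to about 2 mm. A picture is of the moment at which its call begins. get_calibration takes no time and is no camera call.
- robot.close_job(): hands the job in, once; it reports no verdict.
The state is a dict: "t": time; "q": joint angles; "dq": joint speeds; "joint_torque": joint torques, N m; "tool_pos": TCP position; "orientation": TCP orientation; "force": force on the tool from outside, world axes, zero at the start; "wrist_torque": the same for the moment, N m; "opening": finger opening in m.
Only numpy, scipy, OpenCV 4.12 (cv2) and the standard library are available. Lean on these libraries where they do the work, as an engineer would, in place of code of your own. Each camera call takes 0.05 s, during which the arm holds its last target.

## Working session

There is one attempt and no reset: what is moved stays moved. The work goes in short steps, Python scripts to look and compute and a tool call to move; the robot and the scene stay as the last step left them, time stands still between calls to the robot, and variables do not carry over. Pictures are saved under pics/ and viewed, and the job is handed in when it is done.

Besides the shell and the picture viewer there is one more tool, called after "Call:" as name([rows], argument=value, ...), one row to a line, values as JSON. drive_tool: Moves the arm, as the interface text tells. Its arguments: {"type":"object","properties":{"steps":{"type":"array"},"force":{"type":"number"}},"required":["steps"]}

```bash
mkdir -p pics; ls
python3 - <<'E'
from plant import robot
import cv2,numpy as np
print(robot.read_state()); print(robot.pinch_z)
for n in("side","top"):
    p,d=robot.read_camera(n); cv2.imwrite(f"pics/{n}0.png",p); np.savez(f"{n}0.npz",p=p,d=d); print(robot.get_calibration(n))
E
```

```text
pics
{'t': 0.0, 'q': array([-1.28240447e+00,  1.31152887e-01,  1.48925775e+00,  2.41539295e-05,
        1.52300478e+00, -8.54008255e-02]), 'dq': array([ 5.15808789e-04, -1.76031619e-04, -8.57236568e-05, -7.47966236e-04,
       -5.26281126e-04,  1.01156034e-04]), 'joint_torque': array([-5.88874673e-05, -5.59834206e+01, -4.91772652e+01,  7.69448443e-02,
        3.51806148e-02, -1.50983560e-04]), 'tool_pos': array([ 0.21895752, -0.55801669,  0.21760422]), 'orientation': array([-3.08510001e+00, -5.83400691e-01,  2.52255443e-04]), 'force': array([ 0.04762735, -0.04500128, -0.32267452]), 'wrist_torque': array([-0.02966826, -0.04142905,  0.02172075]), 'opening': 0.09326857297462876}
-0.0188
{'fx': 462.76710253445486, 'fy': 462.76710253445486, 'cx': 323.10414559094454, 'cy': 192.747812885927, 'eye': array([0.22182757, 0.44052809, 1.22811592]), 'attitude': array([-0.81144188,  2.81254732, -0.72122123])}
{'fx': 411.95665160726764, 'fy': 411.95665160726764, 'cx': 314.4512212703553, 'cy': 199.40845739080086, 'eye': array([ 0.43268375, -0.07364574,  1.5699177 ]), 'attitude': array([-2.1540998 ,  2.19943118, -0.09198614])}
```

View pics/side0.png

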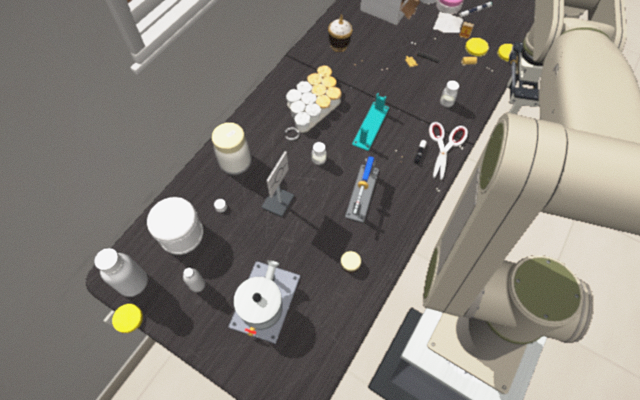

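View pics/top0.png

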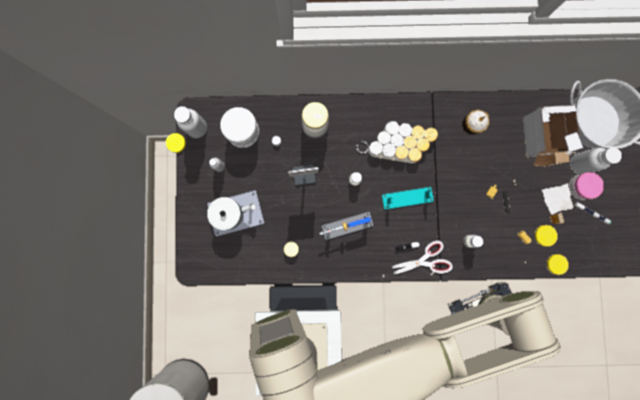

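Run:
```python
import cv2
a=cv2.imread("pics/side0.png")[130:345,170:400]; cv2.imwrite("pics/s1.png",cv2.resize(a,None,fx=2.75,fy=2.75,interpolation=2))
a=cv2.imread("pics/top0.png")[140:270,180:400]; cv2.imwrite("pics/t1.png",cv2.resize(a,None,fx=3.6,fy=3.6,interpolation=2))
```

```text
(no output)
```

View pics/s1.png

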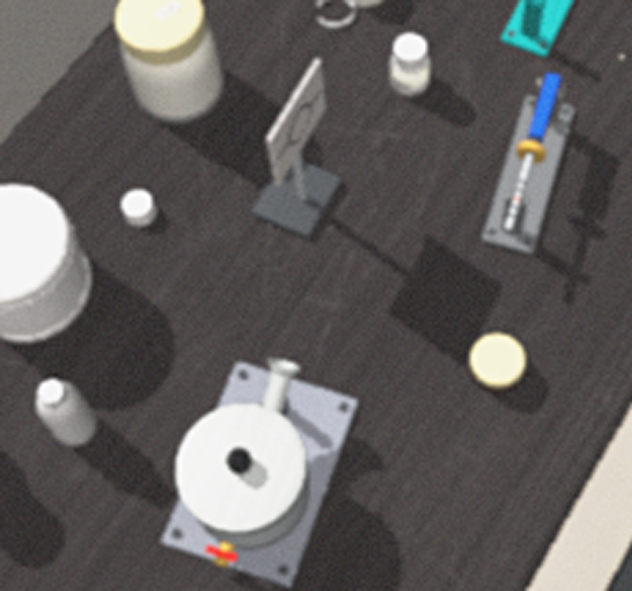

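View pics/t1.png

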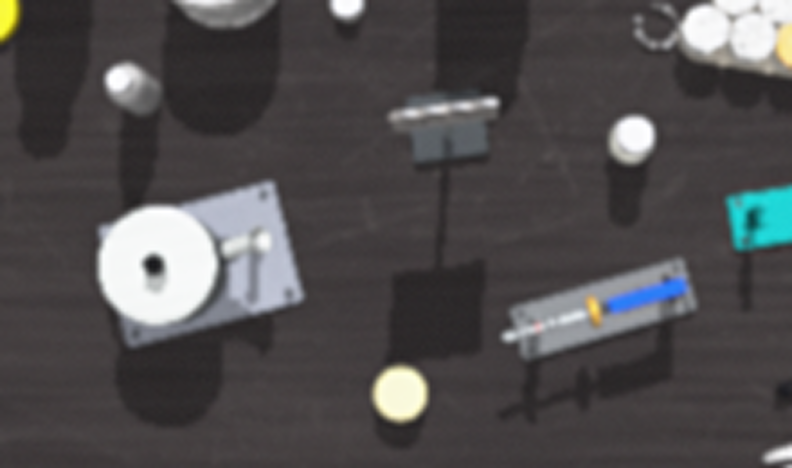

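```bash
cat > h.py <<'E'
import numpy as np,cv2
from scipy.spatial.transform import Rotation as R
from plant import robot
def cal(n):
    c=robot.get_calibration(n); K=np.array([[c['fx'],0,c['cx']],[0,c['fy'],c['cy']],[0,0,1]]); return K,np.array(c['eye']),R.from_rotvec(c['attitude']).as_matrix()
def ray(n,px,z):
    K,e,A=cal(n); px=np.atleast_2d(np.asarray(px,float)); d=np.c_[px,np.ones(len(px))]@np.linalg.inv(K).T@A.T
    return e+d*((z-e[2])/d[:,2])[:,None]
def proj(n,P):
    K,e,A=cal(n); p=(np.atleast_2d(P)-e)@A@K.T; return p[:,:2]/p[:,2:]
def tri(pa,pb):
    "side px, top px -> point, gap"
    M=[];b=[];Ls=[]
    for n,p in(("side",pa),("top",pb)):
        K,e,A=cal(n); d=A@np.linalg.inv(K)@np.r_[p,1]; d/=np.linalg.norm(d); Q=np.eye(3)-np.outer(d,d); M.append(Q);b.append(Q@e)
    x=np.linalg.lstsq(np.vstack(M),np.hstack(b),rcond=None)[0]
    return x,np.hstack([M[i]@x-b[i] for i in(0,1)]).round(4)
def blob(m,n):
    k,l,s,c=cv2.connectedComponentsWithStats(m.astype(np.uint8)); 
    return [(int(s[i,4]),c[i].round(2),s[i,:4]) for i in np.argsort(-s[1:,4])[:n]+1],l
E
python3 - <<'E'
from h import *
for n in("side","top"):
    p=np.load(n+"0.npz")['p']; hsv=cv2.cvtColor(p,cv2.COLOR_BGR2HSV); H,S,V=[hsv[...,i].astype(int) for i in range(3)]
    x0,y0,x1,y1=(330,140,400,230) if n=="side" else (310,205,380,245)
    W=np.zeros(H.shape,bool); W[y0:y1,x0:x1]=1
    mb=W&(H>100)&(H<128)&(S>130)&(V>80)
    yx=np.argwhere(mb)[:,::-1]; print(n,"blue",len(yx),yx.mean(0))
    print(cv2.minAreaRect(yx.astype(np.float32)))
    P=ray(n,yx,.085); c=P.mean(0); u=np.linalg.svd(P-c)[2][0]; s=(P-c)@u; print(" blue c",c.round(4),"dir",np.degrees(np.arctan2(u[1],u[0])).round(1),"ext",s.min().round(3),s.max().round(3))
    mc=W&(H>10)&(H<28)&(S>120)&(V>80); b,_=blob(mc,2); print(" brass",b, ray(n,b[0][1],.078).round(4))
    # white rod
    mw=W&(V>150)&(S<60); b,_=blob(mw,4); print(" white",b)
    t=robot
E
python3 - <<'E'
from h import *
for n,(x0,y0,x1,y1) in(("side",(335,175,375,225)),("top",(315,205,350,245))):
    p=np.load(""+n+"0.npz")['p']
    a=cv2.resize(p[y0:y1,x0:x1],None,fx=12,fy=12,interpolation=0); cv2.imwrite(f"pics/tip_{n}.png",a); print(a.shape)
for n,(x0,y0,x1,y1) in(("side",(225,250,305,345)),("top",(200,185,270,240))):
    p=np.load(""+n+"0.npz")['p']
    a=cv2.resize(p[y0:y1,x0:x1],None,fx=6 if n=="side" else 10,fy=6 if n=="side" else 10,interpolation=0); cv2.imwrite(f"pics/res_{n}.png",a); print(a.shape)
E
```

```text
side blue 139 [367.81294964 167.47482014]
((367.6697998046875, 167.90565490722656), (5.906504154205322, 24.17545509338379), 15.945395469665527)
 blue c [ 0.4771 -0.2345  0.085 ] dir -74.2 ext -0.043 0.04
 brass [(40, array([362.95, 183.9 ]), array([358, 181,  10,   8], dtype=int32))] [[ 0.4633 -0.1828  0.078 ]]
 white [(490, array([360.39, 195.86]), array([347, 169,  27,  51], dtype=int32)), (1, array([396., 150.]), array([396, 150,   1,   1], dtype=int32)), (1, array([374., 172.]), array([374, 172,   1,   1], dtype=int32)), (1, array([376., 172.]), array([376, 172,   1,   1], dtype=int32))]
top blue 95 [359.64210526 221.65263158]
((359.3823547363281, 221.52943420410156), (4.6081767082214355, 21.828205108642578), 75.96376037597656)
 blue c [ 0.4767 -0.234   0.085 ] dir 104.2 ext -0.039 0.04
 brass [(16, array([344.62, 225.75]), array([343, 223,   4,   7], dtype=int32))] [[ 0.4632 -0.18    0.078 ]]
 white [(364, array([341.5 , 226.43]), array([320, 214,  46,  23], dtype=int32)), (3, array([368., 216.]), array([367, 216,   3,   1], dtype=int32)), (1, array([371., 221.]), array([371, 221,   1,   1], dtype=int32))]
(600, 480, 3)
(480, 420, 3)
(570, 480, 3)
(550, 700, 3)
```

View pics/res_top.png

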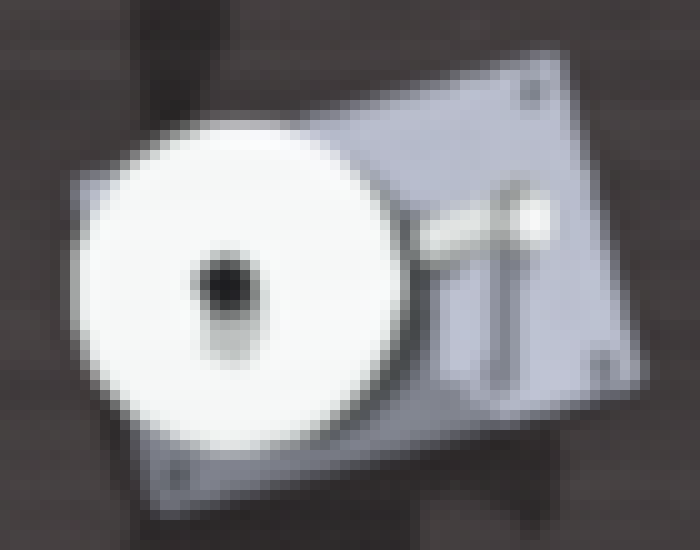

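View pics/res_side.png

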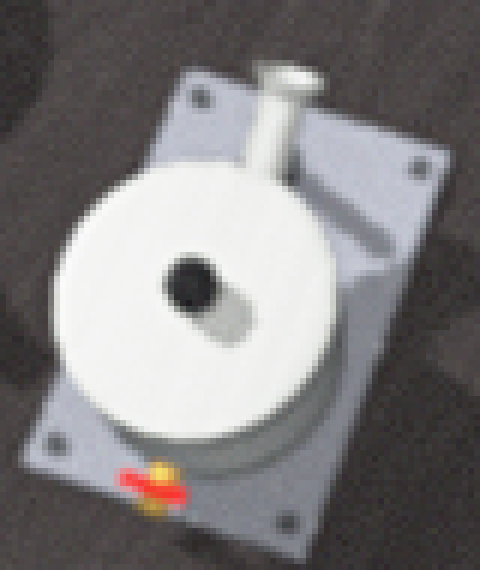

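Run:
```python
from h import *
for n,(x0,y0,x1,y1) in(("side",(225,255,305,345)),("top",(200,185,270,240))):
    z=np.load(n+"0.npz"); p,d=z['p'],z['d']; K,e,A=cal(n)
    g=cv2.cvtColor(p,cv2.COLOR_BGR2GRAY)
    W=np.zeros(g.shape,bool);W[y0:y1,x0:x1]=1
    # plate+tank bright mask
    v,u=np.mgrid[:400,:640]; X=(np.stack([(u-K[0,2])/K[0,0]*d,(v-K[1,2])/K[1,1]*d,d],-1))@A.T+e
    z_=X[...,2]
    for nm,lo,hi in(("tank top",.095,.112),("tube",.05,.093)):
        m=W&(d>0)&(z_>lo)&(z_<hi)&(g>100); b,l=blob(m,2); print(n,nm,[x[:2] for x in b]); 
        if nm=="tank top":
            i=l[int(round(b[0][1][1])),int(round(b[0][1][0]))]
            pts=np.argwhere(m)[:,::-1]; cc=max(cv2.findContours(m.astype(np.uint8),0,1)[0],key=len); P=ray(n,cc[:,0].astype(float),.104); c,r=cv2.minEnclosingCircle(P[:,:2].astype(np.float32)); print("  circ",np.round(c,4),r)
    m=W&(g>95); b,l=blob(m,2); cc=max(cv2.findContours(m.astype(np.uint8),0,1)[0],key=cv2.contourArea); print(" plate area",b[0]); P=ray(n,cc[:,0].astype(float),.006); print("  rect",cv2.minAreaRect((P[:,:2]*1000).astype(np.float32)))
```

```text
side tank top [(1632, array([257.74, 299.57])), (21, array([272.19, 263.67]))]
  circ [0.5154 0.2528] 0.05795535072684288
side tube [(119, array([264.44, 320.66])), (94, array([270.44, 272.34]))]
 plate area (3717, array([263.27, 300.51]), array([228, 260,  72,  83], dtype=int32))
  rect ((534.1898803710938, 223.7584228515625), (151.55567932128906, 209.538818359375), 13.798798561096191)
top tank top [(768, array([223.57, 213.43])), (11, array([249.82, 205.64]))]
  circ [0.5155 0.2521] 0.057844359427690506
top tube [(84, array([246.38, 208.01])), (9, array([234.78, 224.78]))]
 plate area (1795, array([234.62, 212.31]), array([207, 190,  58,  46], dtype=int32))
  rect ((525.1595458984375, 234.79718017578125), (139.8634796142578, 207.4114227294922), 12.858976364135742)
```

Run:
```python
from h import *
ax=np.array([.5155,.2525])
C=ray("top",[(256.8,190.3),(264.4,224.0),(216,236.5)],.006); print("top corners",C.round(4))
def ang(a,b): return np.degrees(np.arctan2(*(b-a)[1::-1])).round(1)
print("edges",ang(C[1],C[2]),ang(C[0],C[1])+180+90, np.linalg.norm(C[0]-C[1]),np.linalg.norm(C[1]-C[2]))
S=ray("side",[(225+190/6,250+70/6),(225+448/6,250+150/6),(225+302/6,250+560/6),(225+22/6,250+462/6)],.006); print("side",S.round(4))
print(ang(S[1],S[2]),ang(S[0],S[3]),ang(S[0],S[1])+180+90,np.linalg.norm(S[0]-S[1]),np.linalg.norm(S[1]-S[2]))
x=tri((273.3,263.2),(253,206.8)); print("rim tri",x, "heading",np.degrees(np.arctan2(*(ax-x[0][:2])[::-1])), np.linalg.norm(ax-x[0][:2]))
for h in(100,102,104,106):
    u=np.array([np.cos(np.radians(h)),np.sin(np.radians(h))]); m=np.r_[ax-.105*u,.09]; print(h,m.round(4),proj("side",m).round(1),proj("top",m).round(1))
# small things & card
for n in("side","top"):
  for nm,P in(("jar",0),):
    pass
for n,(x0,y0,x1,y1) in(("side",(255,145,300,220)),("top",(280,155,330,195))):
    p=np.load(n+"0.npz")['p']; cv2.imwrite(f"pics/card_{n}.png",cv2.resize(p[y0:y1,x0:x1],None,fx=8,fy=8,interpolation=2))
```

```text
top corners [[0.6068 0.1465 0.006 ]
 [0.4776 0.1188 0.006 ]
 [0.4342 0.3024 0.006 ]]
edges 103.3 102.1 0.1320508882164536 0.18866259460220697
side [[0.6048 0.1527 0.006 ]
 [0.4826 0.1211 0.006 ]
 [0.4354 0.3054 0.006 ]
 [0.5611 0.336  0.006 ]]
104.4 103.4 104.5 0.12618764614922465 0.19023543883907754
rim tri (array([0.53992811, 0.15063466, 0.08367974]), array([-0.0015, -0.0008, -0.0002,  0.0015,  0.0008,  0.0002])) heading 103.48532326323816 0.10475342855465983
100 [0.5337 0.1491 0.09  ] [[276.1 263.2]] [[252.9 208. ]]
102 [0.5373 0.1498 0.09  ] [[274.8 262.7]] [[252.7 207. ]]
104 [0.5409 0.1506 0.09  ] [[273.5 262.2]] [[252.5 206. ]]
106 [0.5444 0.1516 0.09  ] [[272.1 261.8]] [[252.2 205. ]]
```

View pics/card_side.png

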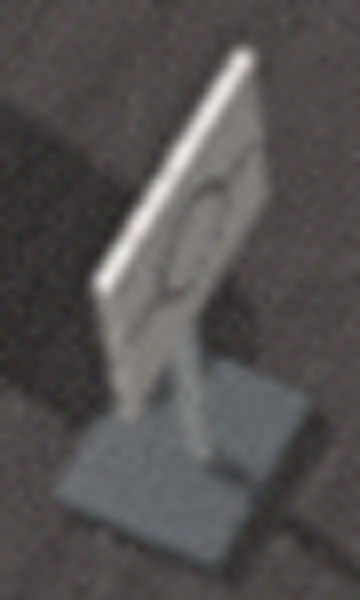

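View pics/card_top.png

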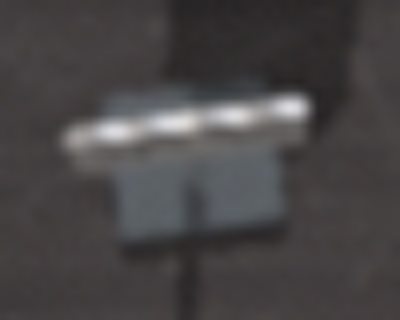

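Run:
```python
from h import *
a=ray("side",[(267.25,180.4),(285.9,151.5)],.215);b=ray("top",[(288.5,172.2),(318.1,168.1)],.215)
print(a.round(4),np.linalg.norm(a[0]-a[1]));print(b.round(4),np.linalg.norm(b[0]-b[1]))
for q in(a,b): d=q[0]-q[1]; print("edge ang",np.degrees(np.arctan2(d[1],d[0])),q.mean(0))
print("ring",ray("side",[(279.1,175.6)],.17))
print("ring proj",[proj(n,[*((a+b)/2).mean(0)[:2],.17]) for n in("side","top")])
for nm,t,s,z in(("vial",(355.5,177.5),(319,147),.068),("jar",(291,249.3),(351,261),.032),("flask",(214.5,162.3),(189.5,272),.106)):
    print(nm,ray("top",[t],z).round(3),ray("side",[s],z).round(3))
s=robot.read_state(); o=R.from_rotvec(s['orientation']).as_matrix(); print(o.round(4))
def loc(n,P): print(n,((np.array(P)-s['tool_pos'])@o/.3).round(4))
loc("above gauge",[.4745,-.2245,.2]); loc("grasp",[.4745,-.2245,.056])
# tool x along? rod heading
u=np.radians(104.2); r=np.array([np.cos(u),np.sin(u),0]); print("rod in tool",r@o, "turn deg", np.degrees(np.arctan2(*(r@o)[1::-1])))
```

```text
[[ 0.644   0.0122  0.215 ]
 [ 0.6535 -0.0853  0.215 ]] 0.0980053138474539
[[ 0.6417  0.0113  0.215 ]
 [ 0.6534 -0.0873  0.215 ]] 0.09924727678378217
edge ang 95.54355060712422 [ 0.6487634 -0.0365512  0.215    ]
edge ang 96.7572699723698 [ 0.64756664 -0.03801495  0.215     ]
ring [[ 0.64477936 -0.0356573   0.17      ]]
ring proj [array([[278.39846506, 174.5687711 ]]), array([[303.47182635, 172.03341336]])]
vial [[ 0.64  -0.225  0.068]] [[ 0.641 -0.229  0.068]]
jar [[0.381 0.018 0.032]] [[0.381 0.02  0.032]]
flask [[0.7   0.284 0.106]] [[0.7   0.289 0.106]]
[[ 9.309e-01  3.651e-01 -5.000e-04]
 [ 3.651e-01 -9.309e-01  1.600e-03]
 [ 1.000e-04 -1.700e-03 -1.000e+00]]
above gauge [ 1.199  -0.724   0.0603]
grasp [ 1.199  -0.7232  0.5403]
rod in tool [ 0.1256239  -0.99207656  0.001652  ] turn deg -82.78320347871674
```

Call:
drive_tool([
  {"tx": 1, "ty": -0.724, "tz": 0.03, "turn": -0.46, "jaw": 0.6},
  {"tx": 1, "ty": -0.724, "tz": 0.03, "turn": -0.46, "jaw": 0.6},
  {"tx": 1, "ty": -0.724, "tz": 0.03, "turn": -0.46, "jaw": 0.6},
  {"tx": 1, "ty": -0.724, "tz": 0.03, "turn": -0.46, "jaw": 0.6},
  {"tx": 1, "ty": -0.724, "tz": 0.03, "turn": -0.46, "jaw": 0.6},
  {"tx": 1, "ty": -0.724, "tz": 0.03, "turn": -0.46, "jaw": 0.6},
  {"tx": 1, "ty": -0.724, "tz": 0.03, "turn": -0.46, "jaw": 0.6},
  {"tx": 1, "ty": -0.724, "tz": 0.03, "turn": -0.46, "jaw": 0.6},
  {"tx": 1, "ty": -0.724, "tz": 0.03, "turn": -0.46, "jaw": 0.6},
  {"tx": 1, "ty": -0.724, "tz": 0.03, "turn": -0.46, "jaw": 0.6},
  {"tx": 1, "ty": -0.724, "tz": 0.03, "turn": -0.46, "jaw": 0.6},
  {"tx": 1, "ty": -0.724, "tz": 0.03, "turn": -0.46, "jaw": 0.6},
])

```text
t: 1.3
tool_pos: [0.4189, -0.2467, 0.2094]
orientation: [-1.933, -2.476, -0.0]
force: [0.2, -0.2, 0.2]
opening: 0.056
```

```bash
cat >> h.py <<'E'
def loc(n,P,s=None):
    s=s or robot.read_state(); o=R.from_rotvec(s['orientation']).as_matrix(); print(n,((np.array(P)-s['tool_pos'])@o/.3).round(4))
def st():
    s=robot.read_state(); o=R.from_rotvec(s['orientation']).as_matrix(); print("t",round(s['t'],2),"pos",s['tool_pos'].round(4),"yaw",np.degrees(np.arctan2(o[1,0],o[0,0])).round(2),"tilt",o[:,2].round(4),"F",s['force'].round(2),"M",s['wrist_torque'].round(2),"op",round(s['opening'],4),"q",s['q'].round(2))
E
python3 -c "
from h import *
st();loc('above',[.4745,-.2245,.12]);loc('grasp',[.4745,-.2245,.056])"
```

```text
t 1.3 pos [ 0.4189 -0.2467  0.2094] yaw 104.04 tilt [-4.e-04  3.e-04 -1.e+00] F [ 0.24 -0.18  0.24] M [-0.06 -0.09 -0.06] op 0.056 q [-0.64 -0.18  1.81  0.    1.51 -0.88]
above [0.0268 0.1978 0.2978]
grasp [0.0267 0.1978 0.5111]
```

Call:
drive_tool([
  {"tx": 0.027, "ty": 0.198, "tz": 0.2, "jaw": 0.6},
  {"tx": 0.027, "ty": 0.198, "tz": 0.2, "jaw": 0.6},
  {"tx": 0.027, "ty": 0.198, "tz": 0.3, "jaw": 0.6},
  {"tx": 0.027, "ty": 0.198, "tz": 0.4, "jaw": 0.6},
  {"tx": 0.027, "ty": 0.198, "tz": 0.45, "jaw": 0.6},
  {"tx": 0.027, "ty": 0.198, "tz": 0.511, "jaw": 0.6},
  {"tx": 0.027, "ty": 0.198, "tz": 0.511, "jaw": 0.6},
  {"tx": 0.027, "ty": 0.198, "tz": 0.511, "jaw": 0.6},
])

```text
schema error: expected keys jaw, tx, ty, tz, turn
```

Run:
```python
from h import *
st()
for n,(x0,y0,x1,y1) in(("side",(300,100,420,240)),("top",(290,170,420,260))):
    p,_=robot.read_camera(n); cv2.imwrite(f"pics/g_{n}.png",cv2.resize(p[y0:y1,x0:x1],None,fx=4,fy=4,interpolation=2))
```

```text
t 1.3 pos [ 0.4189 -0.2467  0.2094] yaw 104.04 tilt [-4.e-04  3.e-04 -1.e+00] F [ 0.24 -0.18  0.24] M [-0.06 -0.09 -0.06] op 0.056 q [-0.64 -0.18  1.81  0.    1.51 -0.88]
```

View pics/g_side.png

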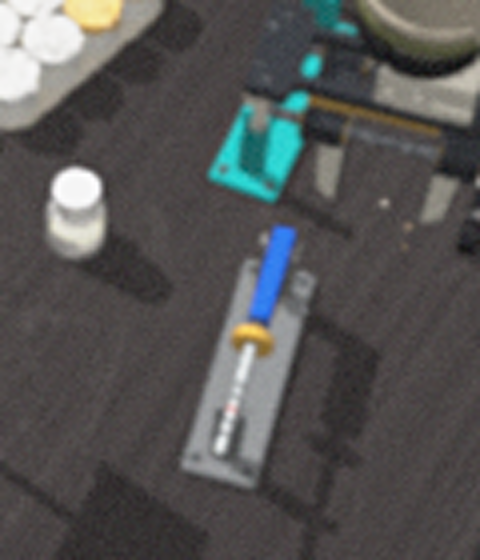

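Call:
drive_tool([
  {"tx": 0.027, "ty": 0.198, "tz": 0.2, "turn": 0, "jaw": 0.6},
  {"tx": 0.027, "ty": 0.198, "tz": 0.2, "turn": 0, "jaw": 0.6},
  {"tx": 0.027, "ty": 0.198, "tz": 0.3, "turn": 0, "jaw": 0.6},
  {"tx": 0.027, "ty": 0.198, "tz": 0.4, "turn": 0, "jaw": 0.6},
  {"tx": 0.027, "ty": 0.198, "tz": 0.45, "turn": 0, "jaw": 0.6},
  {"tx": 0.027, "ty": 0.198, "tz": 0.511, "turn": 0, "jaw": 0.6},
  {"tx": 0.027, "ty": 0.198, "tz": 0.511, "turn": 0, "jaw": 0.6},
  {"tx": 0.027, "ty": 0.198, "tz": 0.511, "turn": 0, "jaw": 0.6},
])

```text
t: 2.2
tool_pos: [0.4747, -0.2247, 0.057]
orientation: [1.931, 2.478, 0.0]
force: [-0.7, -0.3, -0.2]
opening: 0.0558
```

Run:
```python
from h import *
st()
for n,(x0,y0,x1,y1) in(("side",(300,100,420,240)),("top",(290,170,420,260))):
    p,_=robot.read_camera(n); cv2.imwrite(f"pics/h_{n}.png",cv2.resize(p[y0:y1,x0:x1],None,fx=4,fy=4,interpolation=2))
```

```text
t 2.2 pos [ 0.4747 -0.2247  0.057 ] yaw 104.16 tilt [ 1.e-04 -0.e+00 -1.e+00] F [-0.72 -0.27 -0.22] M [-0.01 -0.09  0.02] op 0.0558 q [-0.54  0.07  1.86  0.    1.21 -0.79]
```

View pics/h_side.png

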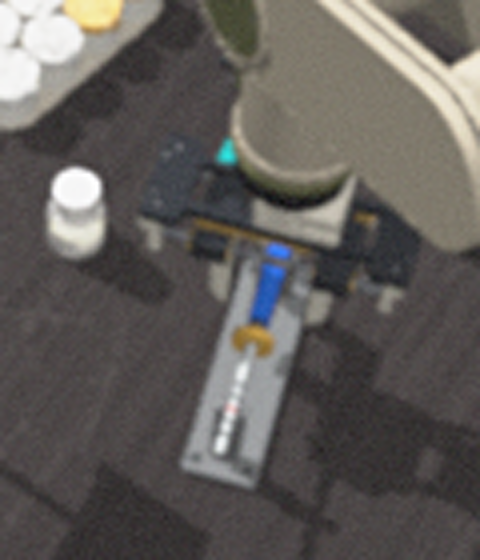

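Fingers straddle the blue handle symmetrically (handle about crop 265,285; fingers at 220,280 and 318,305). Close and lift.

Call:
drive_tool([
  {"tx": 0, "ty": 0, "tz": 0, "turn": 0, "jaw": 0.1},
  {"tx": 0, "ty": 0, "tz": 0, "turn": 0, "jaw": 0.1},
  {"tx": 0, "ty": 0, "tz": 0, "turn": 0, "jaw": 0.0},
  {"tx": 0, "ty": 0, "tz": 0, "turn": 0, "jaw": 0.0},
  {"tx": 0, "ty": 0, "tz": 0, "turn": 0, "jaw": 0.0},
  {"tx": 0, "ty": 0, "tz": 0, "turn": 0, "jaw": 0.0},
  {"tx": 0, "ty": 0, "tz": -0.05, "turn": 0, "jaw": 0},
  {"tx": 0, "ty": 0, "tz": -0.15, "turn": 0, "jaw": 0},
  {"tx": 0, "ty": 0, "tz": -0.3, "turn": 0, "jaw": 0},
  {"tx": 0, "ty": 0, "tz": -0.45, "turn": 0, "jaw": 0},
  {"tx": 0, "ty": 0, "tz": -0.45, "turn": 0, "jaw": 0},
], force=20)

```text
t: 3.4
tool_pos: [0.4783, -0.2265, 0.2004]
orientation: [1.922, 2.469, 0.002]
force: [1.3, -1.4, -0.8]
opening: 0.016
```

Run:
```python
from h import *
st()
for n,(x0,y0,x1,y1) in(("side",(300,100,420,240)),("top",(290,170,420,260))):
    p,_=robot.read_camera(n); cv2.imwrite(f"pics/i_{n}.png",cv2.resize(p[y0:y1,x0:x1],None,fx=4,fy=4,interpolation=2))
```

```text
t 3.4 pos [ 0.4783 -0.2265  0.2004] yaw 104.22 tilt [ 0.0109 -0.0066 -0.9999] F [ 1.33 -1.39 -0.81] M [-0.09 -0.16 -0.03] op 0.016 q [-0.54 -0.07  1.72 -0.    1.47 -0.79]
```

View pics/i_side.png

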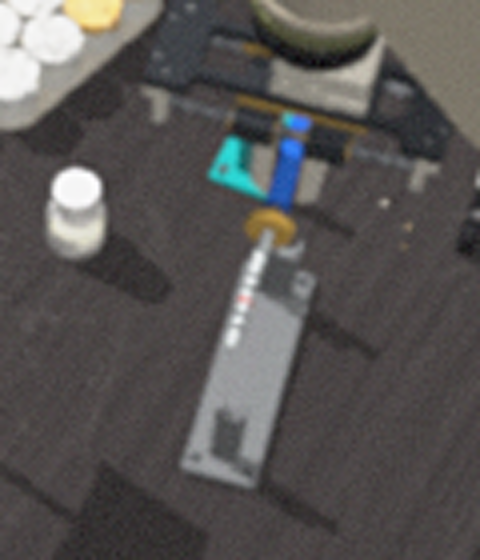

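View pics/i_top.png

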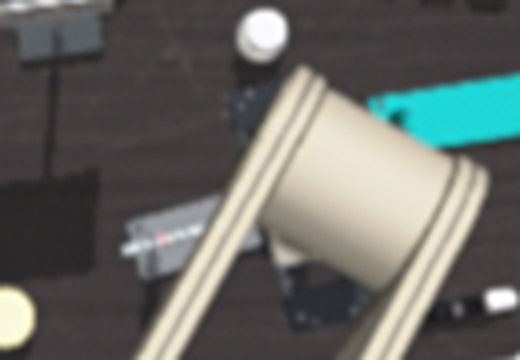

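```bash
cat >> h.py <<'E'
def pitch(side,top):
    x,g=tri(side,top); s=robot.read_state(); o=R.from_rotvec(s['orientation']).as_matrix(); gp=s['tool_pos']+o[:,2]*robot.pinch_z
    d=x-gp; print("tip",x.round(4),"gap",np.abs(g).max(),"grasp",gp.round(4),"len",np.linalg.norm(d).round(4),"pitch down",np.degrees(np.arcsin(-d[2]/np.linalg.norm(d))).round(1),"head",np.degrees(np.arctan2(d[1],d[0])).round(1))
E
python3 -c "
from h import *
st();pitch((358,185.9),(321.5,232))"
```

```text
t 3.5 pos [ 0.4756 -0.225   0.1937] yaw 104.22 tilt [ 0.0032 -0.002  -1.    ] F [-0.1   0.86 -2.06] M [-0.05 -0.07  0.03] op 0.0156 q [-0.54 -0.06  1.73 -0.    1.47 -0.79]
tip [ 0.4413 -0.0939  0.2203] gap 0.0002 grasp [ 0.4755 -0.2249  0.2125] len 0.1356 pitch down -3.3 head 104.6
```

Call:
drive_tool([
  {"tx": 0, "ty": 0, "tz": 0.15, "turn": 0, "jaw": 0},
  {"tx": 0, "ty": 0, "tz": 0.3, "turn": 0, "jaw": 0},
  {"tx": 0, "ty": 0, "tz": 0.38, "turn": 0, "jaw": 0},
  {"tx": 0, "ty": 0, "tz": 0.42, "turn": 0, "jaw": 0},
  {"tx": 0, "ty": 0, "tz": 0.45, "turn": 0, "jaw": 0},
  {"tx": 0, "ty": 0, "tz": 0.45, "turn": 0, "jaw": 0},
  {"tx": 0, "ty": 0, "tz": 0.45, "turn": 0, "jaw": 0.5},
  {"tx": 0, "ty": 0, "tz": 0.45, "turn": 0, "jaw": 0.5},
  {"tx": 0, "ty": 0, "tz": 0.45, "turn": 0, "jaw": 0.5},
  {"tx": 0.05, "ty": 0, "tz": 0.45, "turn": 0, "jaw": 0.5},
  {"tx": 0.05, "ty": 0, "tz": 0.45, "turn": 0, "jaw": 0.5},
  {"tx": 0.05, "ty": 0, "tz": 0.45, "turn": 0, "jaw": 0.5},
])

```text
t: 4.7
tool_pos: [0.4709, -0.2091, 0.0563]
orientation: [-1.928, -2.48, 0.0]
force: [1.2, -0.3, -0.2]
opening: 0.046
```

Run:
```python
from h import *
st()
for n,(x0,y0,x1,y1) in(("side",(300,100,420,240)),):
    p,_=robot.read_camera(n); cv2.imwrite(f"pics/j_{n}.png",cv2.resize(p[y0:y1,x0:x1],None,fx=4,fy=4,interpolation=2))
```

```text
t 4.7 pos [ 0.4709 -0.2091  0.0563] yaw 104.28 tilt [-1.e-04  1.e-04 -1.e+00] F [ 1.22 -0.26 -0.21] M [-0.01 -0.14 -0.03] op 0.046 q [-0.52  0.05  1.89 -0.    1.21 -0.77]
```

View pics/j_side.png

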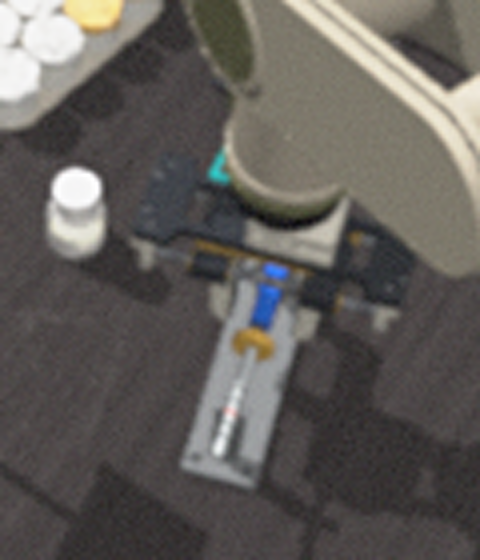

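Call:
drive_tool([
  {"tx": 0, "ty": 0, "tz": 0, "turn": 0, "jaw": 0},
  {"tx": 0, "ty": 0, "tz": 0, "turn": 0, "jaw": 0},
  {"tx": 0, "ty": 0, "tz": 0, "turn": 0, "jaw": 0},
  {"tx": 0, "ty": 0, "tz": 0, "turn": 0, "jaw": 0},
  {"tx": 0, "ty": 0, "tz": 0, "turn": 0, "jaw": 0},
  {"tx": 0, "ty": 0, "tz": -0.05, "turn": 0, "jaw": 0},
  {"tx": 0, "ty": 0, "tz": -0.15, "turn": 0, "jaw": 0},
  {"tx": 0, "ty": 0, "tz": -0.25, "turn": 0, "jaw": 0},
  {"tx": 0, "ty": 0, "tz": -0.25, "turn": 0, "jaw": 0},
  {"tx": 0, "ty": 0, "tz": -0.25, "turn": 0, "jaw": 0},
], force=12)

```text
t: 5.75
tool_pos: [0.4717, -0.2103, 0.1328]
orientation: [1.928, 2.477, 0.0]
force: [0.3, -0.3, -2.2]
opening: 0.0161
```

Run:
```python
from h import *
st()
F=np.array([.4745,-.2245])+.105*np.array([np.cos(np.radians(104.2)),np.sin(np.radians(104.2))])
h=np.radians(92); G=F+.035*np.array([np.cos(h),np.sin(h)]); print(F,G)
loc("over",[*G,.105]);loc("down",[*G,.057])
```

```text
t 5.75 pos [ 0.4717 -0.2103  0.1328] yaw 104.22 tilt [ 0.0022 -0.0013 -1.    ] F [ 0.32 -0.26 -2.21] M [-0.03 -0.08  0.01] op 0.0161 q [-0.52 -0.04  1.82 -0.    1.36 -0.77]
[ 0.44874272 -0.12270824] [ 0.44752124 -0.08772956]
over [0.4159 0.0221 0.0919]
down [0.4162 0.0218 0.2519]
```

Call:
drive_tool([
  {"tx": 0.15, "ty": 0.01, "tz": 0, "turn": 0.03, "jaw": 0},
  {"tx": 0.3, "ty": 0.02, "tz": 0, "turn": 0.067, "jaw": 0},
  {"tx": 0.416, "ty": 0.022, "tz": 0, "turn": 0.067, "jaw": 0},
  {"tx": 0.416, "ty": 0.022, "tz": 0, "turn": 0.067, "jaw": 0},
  {"tx": 0.416, "ty": 0.022, "tz": 0.05, "turn": 0.067, "jaw": 0},
  {"tx": 0.416, "ty": 0.022, "tz": 0.09, "turn": 0.067, "jaw": 0},
  {"tx": 0.416, "ty": 0.022, "tz": 0.12, "turn": 0.067, "jaw": 0},
  {"tx": 0.416, "ty": 0.022, "tz": 0.15, "turn": 0.067, "jaw": 0},
  {"tx": 0.416, "ty": 0.022, "tz": 0.15, "turn": 0.067, "jaw": 0},
])

```text
t: 6.65
tool_pos: [0.4454, -0.0872, 0.0844]
orientation: [-2.178, -2.26, 0.002]
force: [0.0, 0.7, -0.8]
opening: 0.016
```

Run:
```python
from h import *
st()
for n,(x0,y0,x1,y1) in(("side",(280,130,400,270)),("top",(270,160,400,260))):
    p,_=robot.read_camera(n); cv2.imwrite(f"pics/k_{n}.png",cv2.resize(p[y0:y1,x0:x1],None,fx=5,fy=5,interpolation=2)[:600])
```

```text
t 6.65 pos [ 0.4454 -0.0872  0.0844] yaw 92.12 tilt [-0.0032  0.001  -1.    ] F [ 0.05  0.7  -0.77] M [-0.06 -0.1  -0.04] op 0.016 q [-0.31 -0.16  2.03 -0.    1.28 -0.34]
```

View pics/k_side.png

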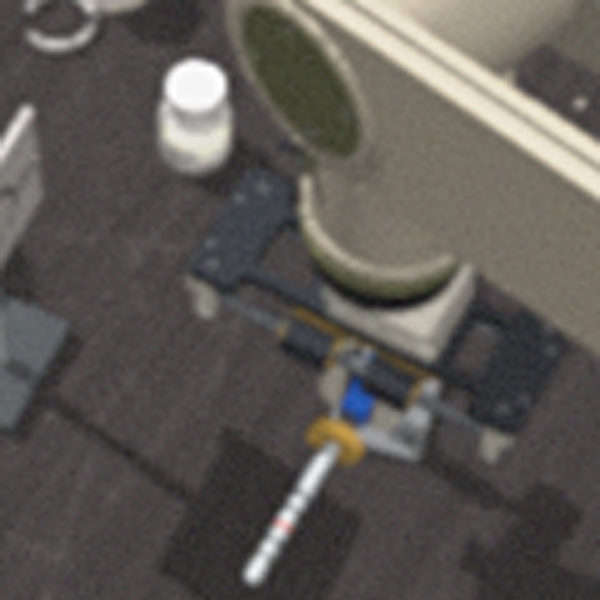

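View pics/k_top.png

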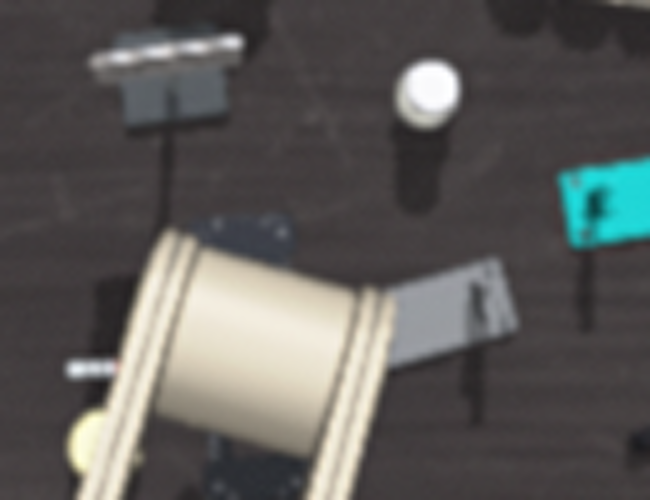

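```bash
python3 -c "
from h import *
st();pitch((330.4,245.2),(283.8,233.6))
loc('down',[.4472,-.0877,.057])"
```

```text
t 6.75 pos [ 0.4466 -0.0874  0.0861] yaw 92.13 tilt [-7.e-04  2.e-04 -1.e+00] F [-0.53  0.2  -0.99] M [-0.02 -0.15  0.  ] op 0.0153 q [-0.31 -0.16  2.03 -0.    1.28 -0.34]
tip [0.4387 0.0378 0.1062] gap 0.0007 grasp [ 0.4466 -0.0875  0.1049] len 0.1255 pitch down -0.6 head 93.6
down [-0.0009  0.0021  0.0971]
```

Call:
drive_tool([
  {"tx": 0, "ty": 0, "tz": 0.03, "turn": 0, "jaw": 0},
  {"tx": 0, "ty": 0, "tz": 0.04, "turn": 0, "jaw": 0},
  {"tx": 0, "ty": 0, "tz": 0.05, "turn": 0, "jaw": 0},
  {"tx": 0, "ty": 0, "tz": 0.06, "turn": 0, "jaw": 0},
  {"tx": 0, "ty": 0, "tz": 0.07, "turn": 0, "jaw": 0},
  {"tx": 0, "ty": 0, "tz": 0.07, "turn": 0, "jaw": 0},
])

```text
t: 7.35
tool_pos: [0.4468, -0.0871, 0.0651]
orientation: [-2.179, -2.263, -0.0]
force: [-0.2, 3.2, 2.0]
opening: 0.0159
```

```bash
cat > look.py <<'E'
import sys
from h import *
tag=sys.argv[1]; st()
for n,k in(("side",1),("top",5)):
    x0,y0,w,h=map(int,sys.argv[1+k:5+k] if k==1 else sys.argv[6:10])
    p,_=robot.read_camera(n); cv2.imwrite(f"pics/{tag}_{n}.png",cv2.resize(p[y0:y0+h,x0:x0+w],None,fx=5,fy=5,interpolation=2))
E
python3 look.py l 290 150 110 115 270 180 120 80
```

```text
t 7.35 pos [ 0.4468 -0.0871  0.0651] yaw 92.17 tilt [ 1.e-04  2.e-04 -1.e+00] F [-0.22  3.21  2.04] M [ 0.25 -0.07  0.04] op 0.0159 q [-0.31 -0.13  2.04  0.    1.23 -0.34]
```

View pics/l_side.png

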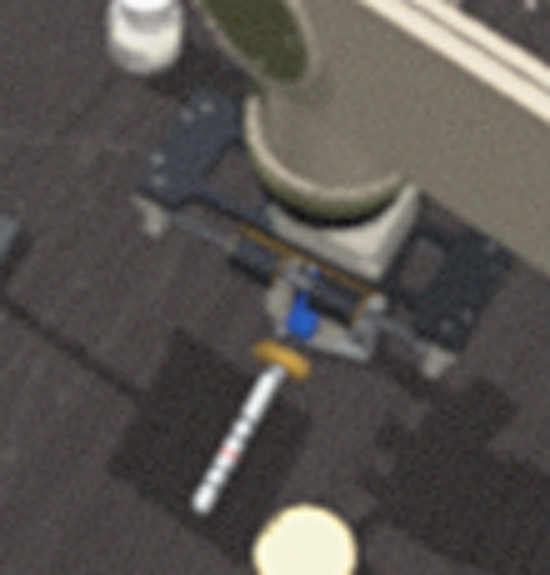

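View pics/l_top.png

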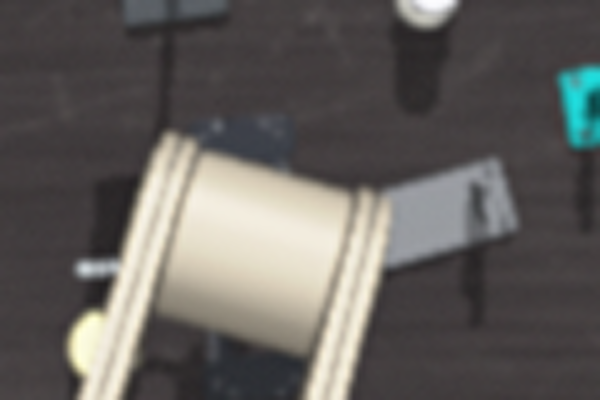

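```bash
python3 -c "
from h import *
pitch((330.4,251.4),(285.4,233.6))"
```

```text
tip [0.4387 0.0356 0.0576] gap 0.0007 grasp [ 0.4468 -0.0872  0.0841] len 0.1259 pitch down 12.2 head 93.7
```

Call:
drive_tool([
  {"tx": 0, "ty": 0, "tz": 0.01, "turn": 0, "jaw": 0},
  {"tx": 0, "ty": 0, "tz": 0.018, "turn": 0, "jaw": 0},
  {"tx": 0, "ty": 0, "tz": 0.025, "turn": 0, "jaw": 0},
  {"tx": 0, "ty": 0, "tz": 0.03, "turn": 0, "jaw": 0},
  {"tx": 0, "ty": 0, "tz": 0.034, "turn": 0, "jaw": 0},
  {"tx": 0, "ty": 0, "tz": 0.034, "turn": 0, "jaw": 0},
])

```text
t: 8.05
tool_pos: [0.4468, -0.0874, 0.0551]
orientation: [2.179, 2.263, -0.0]
force: [-0.5, 0.2, 2.4]
opening: 0.0158
```

```bash
python3 look.py m 290 150 110 115 270 180 120 80
```

```text
t 8.05 pos [ 0.4468 -0.0874  0.0551] yaw 92.15 tilt [ 1.e-04 -3.e-04 -1.e+00] F [-0.48  0.25  2.44] M [-0.15 -0.15 -0.  ] op 0.0158 q [-0.31 -0.12  2.05 -0.    1.21 -0.34]
```

View pics/m_side.png

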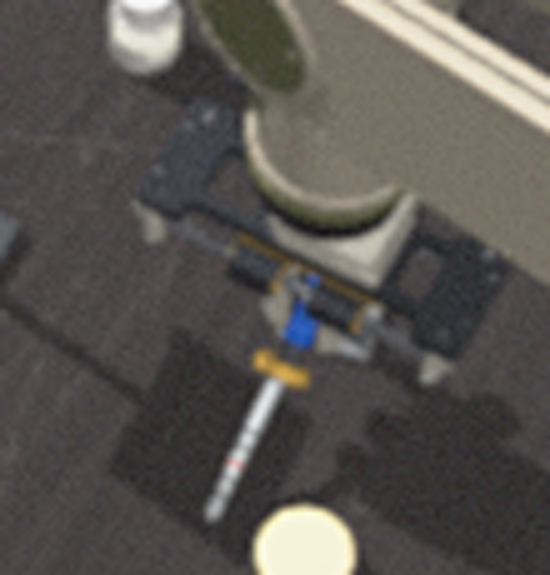

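View pics/m_top.png

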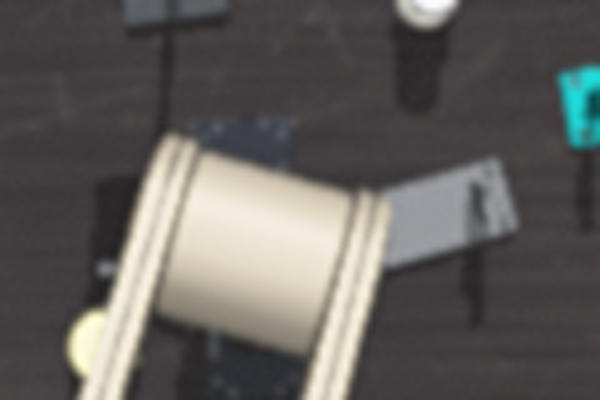

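```bash
python3 -c "
from h import *
pitch((332.1,254.2),(289.4,233.7))"
```

```text
tip [0.4386 0.024  0.0113] gap 0.0004 grasp [ 0.4468 -0.0874  0.074 ] len 0.1281 pitch down 29.3 head 94.2
```

```bash
python3 -c "
from h import *
loc('pre',[.5696,.0269,.1447]); loc('high',[.5696,.0269,.2])"
```

```text
pre [ 0.3653  0.4234 -0.2985]
high [ 0.3652  0.4234 -0.4828]
```

Call:
drive_tool([
  {"tx": 0, "ty": 0, "tz": -0.1, "turn": 0, "jaw": 0},
  {"tx": 0, "ty": 0, "tz": -0.25, "turn": 0, "jaw": 0},
  {"tx": 0, "ty": 0, "tz": -0.4, "turn": 0, "jaw": 0},
  {"tx": 0.05, "ty": 0.05, "tz": -0.48, "turn": 0, "jaw": 0},
  {"tx": 0.12, "ty": 0.15, "tz": -0.48, "turn": -0.02, "jaw": 0},
  {"tx": 0.2, "ty": 0.25, "tz": -0.48, "turn": -0.04, "jaw": 0},
  {"tx": 0.3, "ty": 0.35, "tz": -0.48, "turn": -0.057, "jaw": 0},
  {"tx": 0.35, "ty": 0.4, "tz": -0.48, "turn": -0.057, "jaw": 0},
  {"tx": 0.365, "ty": 0.423, "tz": -0.48, "turn": -0.057, "jaw": 0},
  {"tx": 0.365, "ty": 0.423, "tz": -0.48, "turn": -0.057, "jaw": 0},
  {"tx": 0.365, "ty": 0.423, "tz": -0.48, "turn": -0.057, "jaw": 0},
  {"tx": 0.365, "ty": 0.423, "tz": -0.48, "turn": -0.057, "jaw": 0},
])

```text
t: 9.35
tool_pos: [0.5688, 0.026, 0.1991]
orientation: [-1.97, -2.447, 0.001]
force: [0.7, 0.4, -1.9]
opening: 0.0162
```

```bash
python3 look.py n 220 170 120 120 200 150 150 90
```

```text
t 9.35 pos [0.5688 0.026  0.1991] yaw 102.35 tilt [-4.e-04 -3.e-04 -1.e+00] F [ 0.68  0.42 -1.92] M [-0.08 -0.12 -0.03] op 0.0162 q [-0.04  0.06  1.6  -0.    1.48 -0.26]
```

View pics/n_side.png

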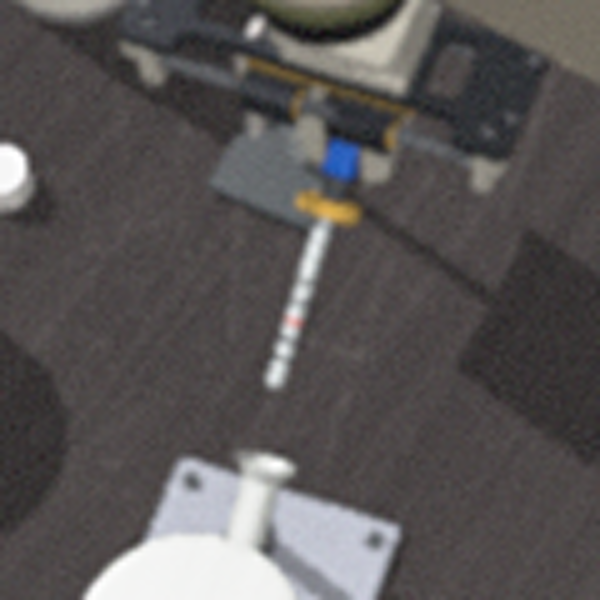

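View pics/n_top.png

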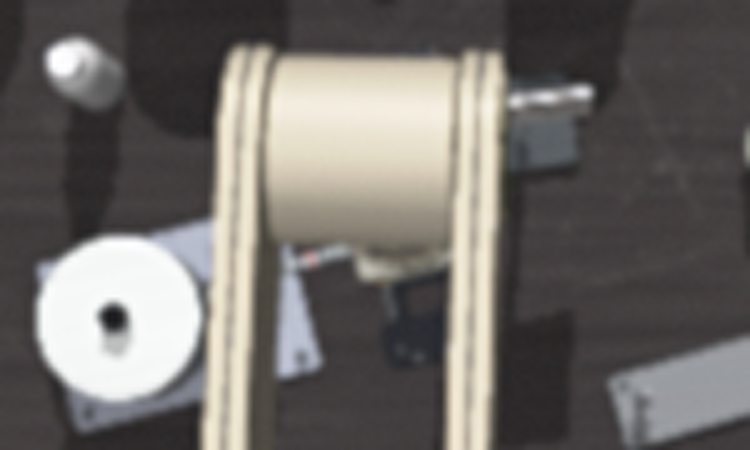

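```bash
python3 -c "
from h import *
print('red');pitch((278.6,234.4),(262,201.8))
# collar centre side (220+329/5,170+208/5)
# tip from side ray intersected with vertical plane through grasp at heading h
s=robot.read_state(); g=s['tool_pos']+np.array([0,0,.0188])
K,e,A=cal('side'); d=A@np.linalg.inv(K)@np.array([275,246.8,1.])
for h in(101.5,102.5,103.5,104.5):
    n=np.array([-np.sin(np.radians(h)),np.cos(np.radians(h)),0]); n=np.array([np.cos(np.radians(h-90)),np.sin(np.radians(h-90)),0])
    t=n@(g-e)/(n@d); P=e+t*d; v=P-g; print(h,P.round(4),np.linalg.norm(v).round(4),np.degrees(np.arcsin(-v[2]/np.linalg.norm(v))).round(1))
"
```

```text
red
tip [0.5484 0.1056 0.1732] gap 0.0 grasp [0.569  0.0261 0.2181] len 0.0936 pitch down 28.7 head 104.5
101.5 [0.5486 0.1262 0.1347] 0.1319 39.2
102.5 [0.5463 0.1285 0.1425] 0.1293 35.8
103.5 [0.5439 0.1308 0.1507] 0.1271 32.1
104.5 [0.5413 0.1333 0.1593] 0.1254 28.0
```

Call:
drive_tool([
  {"tx": 0.019, "ty": 0.004, "tz": 0.05, "turn": 0, "jaw": 0},
  {"tx": 0.019, "ty": 0.004, "tz": 0.1, "turn": 0, "jaw": 0},
  {"tx": 0.019, "ty": 0.004, "tz": 0.15, "turn": 0, "jaw": 0},
  {"tx": 0.019, "ty": 0.004, "tz": 0.18, "turn": 0, "jaw": 0},
  {"tx": 0.019, "ty": 0.004, "tz": 0.19, "turn": 0, "jaw": 0},
  {"tx": 0.019, "ty": 0.004, "tz": 0.19, "turn": 0, "jaw": 0},
  {"tx": 0.019, "ty": 0.004, "tz": 0.19, "turn": 0, "jaw": 0},
])

```text
t: 10.15
tool_pos: [0.5698, 0.0328, 0.1427]
orientation: [1.968, 2.448, 0.001]
force: [0.0, 0.7, -0.8]
opening: 0.0156
```

Run:
```python
from h import *
st()
p,_=robot.read_camera("side"); cv2.imwrite("pics/o_side.png",cv2.resize(p[220:300,240:320],None,fx=7,fy=7,interpolation=2))
p,_=robot.read_camera("top"); cv2.imwrite("pics/o_top.png",cv2.resize(p[170:240,210:310],None,fx=7,fy=7,interpolation=2))
for k in(0,.1,.127): 
    print(proj("side",[.540+.2021*k,.1504-.8421*k,.09+.5*k]),proj("top",[.540+.2021*k,.1504-.8421*k,.09+.5*k]))
```

```text
t 10.15 pos [0.5698 0.0328 0.1427] yaw 102.42 tilt [ 8.e-04 -0.e+00 -1.e+00] F [ 0.03  0.68 -0.76] M [-0.04 -0.1  -0.03] op 0.0156 q [-0.03  0.1   1.66  0.    1.38 -0.25]
[[273.7894789  262.35424913]] [[252.56894194 206.23808658]]
[[284.49642156 225.39336464]] [[274.50072458 198.95720642]]
[[287.40070891 215.36762406]] [[280.67669131 196.9069183 ]]
```

View pics/o_side.png

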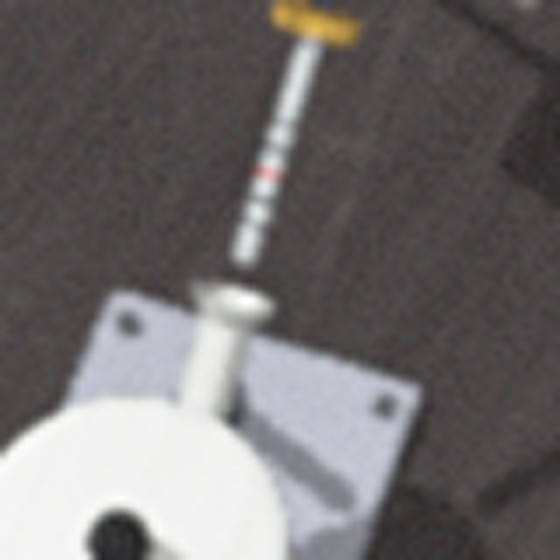

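View pics/o_top.png

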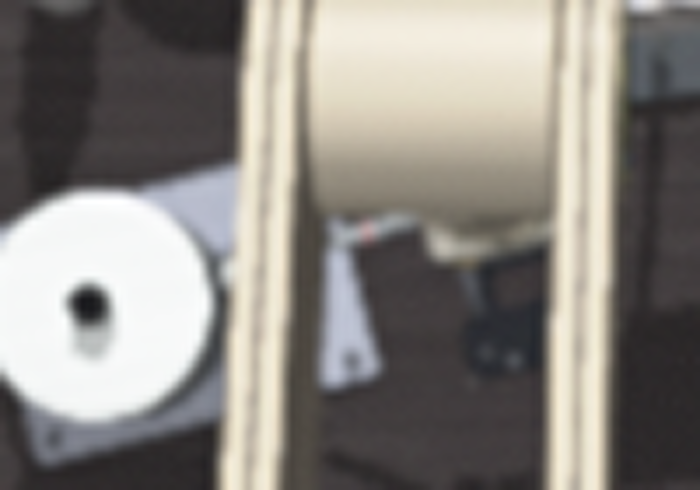

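Call:
drive_tool([
  {"tx": 0.014, "ty": 0, "tz": 0.008, "turn": 0, "jaw": 0},
  {"tx": 0.029, "ty": -0.001, "tz": 0.017, "turn": 0, "jaw": 0},
  {"tx": 0.043, "ty": -0.001, "tz": 0.025, "turn": 0, "jaw": 0},
  {"tx": 0.058, "ty": -0.001, "tz": 0.033, "turn": 0, "jaw": 0},
  {"tx": 0.072, "ty": -0.001, "tz": 0.042, "turn": 0, "jaw": 0},
  {"tx": 0.087, "ty": -0.002, "tz": 0.05, "turn": 0, "jaw": 0},
  {"tx": 0.101, "ty": -0.002, "tz": 0.058, "turn": 0, "jaw": 0},
  {"tx": 0.101, "ty": -0.002, "tz": 0.058, "turn": 0, "jaw": 0},
], force=8)

```text
t: 11.05
tool_pos: [0.5619, 0.0628, 0.1242]
orientation: [-1.967, -2.449, 0.001]
force: [-0.6, -0.1, -0.8]
opening: 0.0158
```

Run:
```python
from h import *
st()
p,_=robot.read_camera("side"); cv2.imwrite("pics/p_side.png",cv2.resize(p[220:300,240:320],None,fx=7,fy=7,interpolation=2))
```

```text
t 11.05 pos [0.5619 0.0628 0.1242] yaw 102.45 tilt [-8.e-04  1.e-04 -1.e+00] F [-0.55 -0.06 -0.77] M [-0.04 -0.1  -0.07] op 0.0158 q [ 0.02  0.1   1.69  0.    1.35 -0.2 ]
```

View pics/p_side.png

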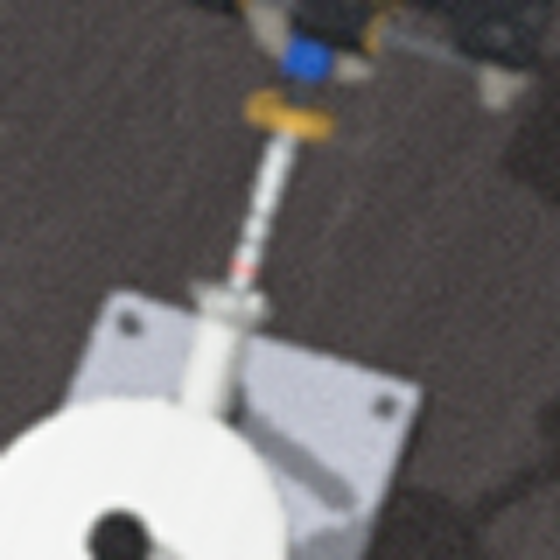

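Call:
drive_tool([
  {"tx": 0.023, "ty": 0, "tz": 0.013, "turn": 0, "jaw": 0},
  {"tx": 0.046, "ty": -0.001, "tz": 0.027, "turn": 0, "jaw": 0},
  {"tx": 0.069, "ty": -0.001, "tz": 0.04, "turn": 0, "jaw": 0},
  {"tx": 0.092, "ty": -0.002, "tz": 0.053, "turn": 0, "jaw": 0},
  {"tx": 0.115, "ty": -0.002, "tz": 0.067, "turn": 0, "jaw": 0},
  {"tx": 0.138, "ty": -0.003, "tz": 0.08, "turn": 0, "jaw": 0},
  {"tx": 0.162, "ty": -0.003, "tz": 0.093, "turn": 0, "jaw": 0},
  {"tx": 0.176, "ty": -0.003, "tz": 0.102, "turn": 0, "jaw": 0},
  {"tx": 0.185, "ty": -0.004, "tz": 0.107, "turn": 0, "jaw": 0},
  {"tx": 0.185, "ty": -0.004, "tz": 0.107, "turn": 0, "jaw": 0},
], force=10)

```text
t: 12.1
tool_pos: [0.5491, 0.1167, 0.0924]
orientation: [-1.968, -2.449, -0.001]
force: [2.0, 1.6, -3.4]
opening: 0.0156
```

Run:
```python
from h import *
st()
p,_=robot.read_camera("side"); cv2.imwrite("pics/q_side.png",cv2.resize(p[220:300,240:320],None,fx=7,fy=7,interpolation=2))
```

```text
t 12.1 pos [0.5491 0.1167 0.0924] yaw 102.43 tilt [-1.e-04  5.e-04 -1.e+00] F [ 2.    1.6  -3.44] M [ 0.05 -0.6  -0.1 ] op 0.0156 q [ 0.12  0.12  1.73  0.    1.29 -0.1 ]
```

View pics/q_side.png

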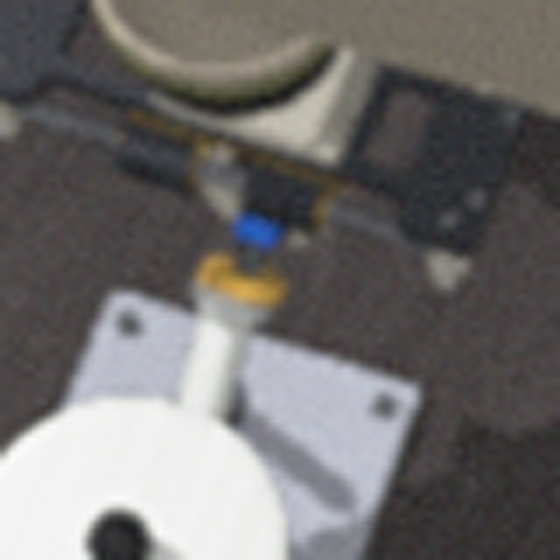

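Call:
drive_tool([
  {"tx": 0.006, "ty": 0, "tz": 0.003, "turn": 0, "jaw": 0},
  {"tx": 0.012, "ty": 0, "tz": 0.007, "turn": 0, "jaw": 0},
  {"tx": 0.017, "ty": 0, "tz": 0.01, "turn": 0, "jaw": 0},
  {"tx": 0.023, "ty": 0, "tz": 0.013, "turn": 0, "jaw": 0},
  {"tx": 0.029, "ty": 0, "tz": 0.017, "turn": 0, "jaw": 0},
  {"tx": 0.029, "ty": 0, "tz": 0.017, "turn": 0, "jaw": 0},
  {"tx": 0.029, "ty": 0, "tz": 0.017, "turn": 0, "jaw": 0},
])

```text
t: 12.85
tool_pos: [0.5487, 0.1226, 0.0894]
orientation: [1.966, 2.445, -0.001]
force: [0.0, -11.1, 8.0]
opening: 0.0161
```

Run:
```python
from h import *
st()
p,_=robot.read_camera("side"); cv2.imwrite("pics/r_side.png",cv2.resize(p[220:300,240:320],None,fx=7,fy=7,interpolation=2))
```

```text
t 12.85 pos [0.5487 0.1226 0.0894] yaw 102.38 tilt [ 0.0027 -0.0031 -1.    ] F [  0.   -11.12   7.98] M [-1.95 -0.16  0.11] op 0.0161 q [ 0.13  0.13  1.73 -0.    1.28 -0.08]
```

View pics/r_side.png

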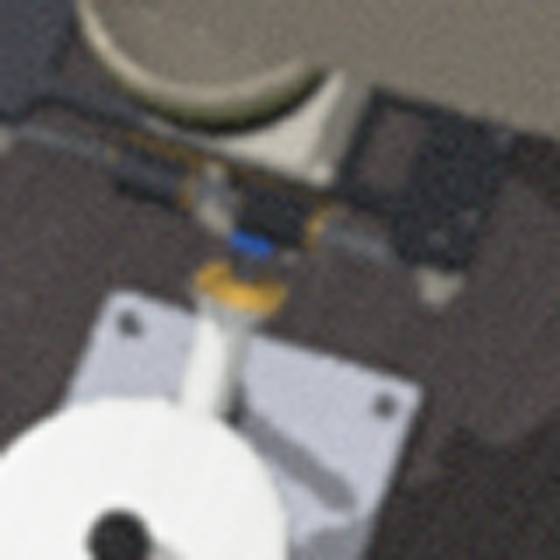

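Call:
drive_tool([
  {"tx": 0, "ty": 0, "tz": 0, "turn": 0, "jaw": 0},
  {"tx": 0, "ty": 0, "tz": 0, "turn": 0, "jaw": 0},
  {"tx": 0, "ty": 0, "tz": 0, "turn": 0, "jaw": 0},
  {"tx": 0.003, "ty": 0, "tz": 0.002, "turn": 0, "jaw": 0},
  {"tx": 0.003, "ty": 0, "tz": 0.002, "turn": 0, "jaw": 0},
], force=15)

```text
t: 13.4
tool_pos: [0.5488, 0.1227, 0.0893]
orientation: [1.966, 2.444, -0.002]
force: [-0.4, -15.4, 10.6]
opening: 0.016
```

Run:
```python
from h import *
st()
p,_=robot.read_camera("side"); q=p[245:285,250:300]; cv2.imwrite("pics/u_side.png",cv2.resize(q,None,fx=12,fy=12,interpolation=2))
```

```text
t 13.4 pos [0.5488 0.1227 0.0893] yaw 102.37 tilt [ 0.0032 -0.0043 -1.    ] F [ -0.35 -15.41  10.55] M [-2.55  0.09  0.14] op 0.016 q [ 0.13  0.13  1.73 -0.    1.28 -0.08]
```

View pics/u_side.png

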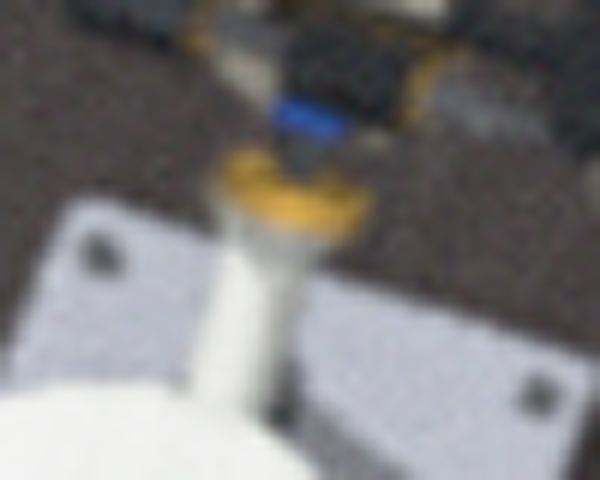

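Call:
drive_tool([
  {"tx": -0.012, "ty": 0, "tz": -0.007, "turn": 0, "jaw": 0},
  {"tx": -0.035, "ty": 0, "tz": -0.02, "turn": 0, "jaw": 0},
  {"tx": -0.065, "ty": 0.001, "tz": -0.037, "turn": 0, "jaw": 0},
  {"tx": -0.1, "ty": 0.002, "tz": -0.058, "turn": 0, "jaw": 0},
  {"tx": -0.14, "ty": 0.003, "tz": -0.081, "turn": 0, "jaw": 0},
  {"tx": -0.18, "ty": 0.003, "tz": -0.104, "turn": 0, "jaw": 0},
  {"tx": -0.22, "ty": 0.004, "tz": -0.127, "turn": 0, "jaw": 0},
  {"tx": -0.26, "ty": 0.005, "tz": -0.15, "turn": 0, "jaw": 0},
  {"tx": -0.3, "ty": 0.005, "tz": -0.173, "turn": 0, "jaw": 0},
  {"tx": -0.333, "ty": 0.006, "tz": -0.193, "turn": 0, "jaw": 0},
  {"tx": -0.333, "ty": 0.006, "tz": -0.193, "turn": 0, "jaw": 0},
  {"tx": -0.333, "ty": 0.006, "tz": -0.193, "turn": 0, "jaw": 0},
])

```text
t: 14.65
tool_pos: [0.5704, 0.0283, 0.1448]
orientation: [-1.969, -2.448, -0.0]
force: [-0.3, 0.5, -1.7]
opening: 0.0158
```

Run:
```python
from h import *
st()
p,_=robot.read_camera("side"); cv2.imwrite("pics/v_side.png",cv2.resize(p[190:300,240:350],None,fx=5,fy=5,interpolation=2))
```

```text
t 14.65 pos [0.5704 0.0283 0.1448] yaw 102.38 tilt [ 0.e+00  3.e-04 -1.e+00] F [-0.3   0.45 -1.66] M [-0.   -0.06 -0.04] op 0.0158 q [-0.04  0.1   1.66  0.    1.38 -0.26]
```

View pics/v_side.png

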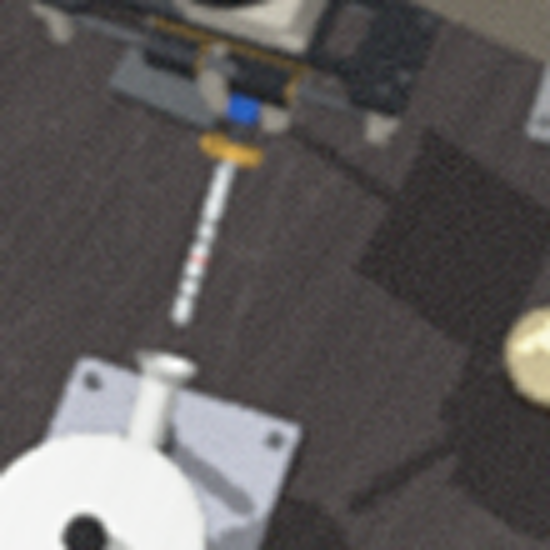

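Call:
drive_tool([
  {"tx": -0.02, "ty": 0, "tz": -0.1, "turn": 0, "jaw": 0},
  {"tx": -0.04, "ty": -0.02, "tz": -0.2, "turn": 0, "jaw": 0},
  {"tx": -0.12, "ty": -0.08, "tz": -0.2, "turn": 0, "jaw": 0},
  {"tx": -0.22, "ty": -0.15, "tz": -0.2, "turn": 0, "jaw": 0},
  {"tx": -0.32, "ty": -0.22, "tz": -0.2, "turn": -0.01, "jaw": 0},
  {"tx": -0.42, "ty": -0.29, "tz": -0.2, "turn": -0.01, "jaw": 0},
  {"tx": -0.52, "ty": -0.36, "tz": -0.2, "turn": -0.01, "jaw": 0},
  {"tx": -0.62, "ty": -0.43, "tz": -0.2, "turn": -0.01, "jaw": 0},
  {"tx": -0.68, "ty": -0.48, "tz": -0.2, "turn": -0.01, "jaw": 0},
  {"tx": -0.702, "ty": -0.494, "tz": -0.2, "turn": -0.01, "jaw": 0},
  {"tx": -0.702, "ty": -0.494, "tz": -0.2, "turn": -0.01, "jaw": 0},
  {"tx": -0.702, "ty": -0.494, "tz": -0.2, "turn": -0.01, "jaw": 0},
])

```text
t: 15.9
tool_pos: [0.4713, -0.2081, 0.2046]
orientation: [-1.928, -2.479, -0.001]
force: [0.1, 1.0, -1.3]
opening: 0.0163
```

```bash
python3 look.py w 310 130 110 110 300 180 130 80; python3 -c "
from h import *
loc('rack',[.4709,-.2091,.0563])"
```

```text
t 15.9 pos [ 0.4713 -0.2081  0.2046] yaw 104.25 tilt [-1.e-04  8.e-04 -1.e+00] F [ 0.07  0.96 -1.35] M [-0.05 -0.13 -0.05] op 0.0163 q [-0.52 -0.09  1.74  0.    1.5  -0.76]
rack [-0.0036 -0.0027  0.4947]
```

View pics/w_side.png

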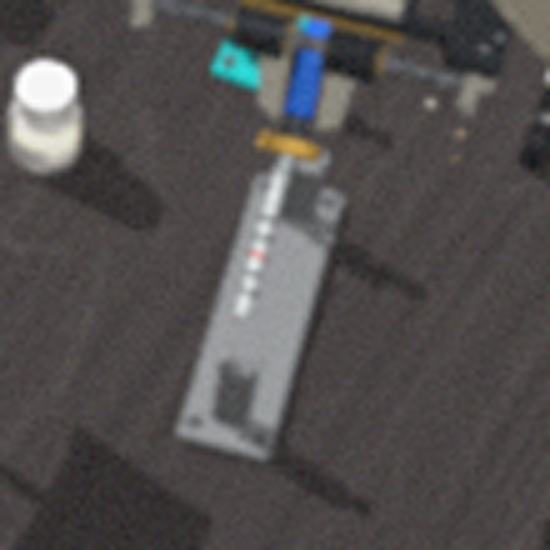

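View pics/w_top.png

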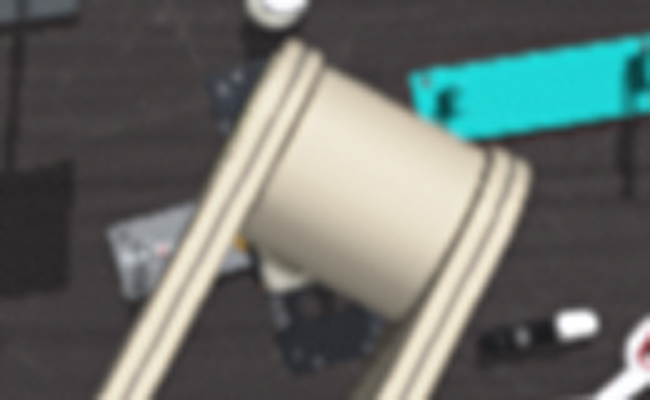

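```bash
python3 -c "
from h import *
pitch((361.4,180.6),(332.4,229.6))"
```

```text
tip [ 0.449  -0.131   0.1854] gap 0.0 grasp [ 0.4714 -0.2079  0.2235] len 0.0887 pitch down 25.4 head 106.2
```

Call:
drive_tool([
  {"tx": -0.003, "ty": -0.003, "tz": 0.1, "turn": 0, "jaw": 0},
  {"tx": -0.003, "ty": -0.003, "tz": 0.2, "turn": 0, "jaw": 0},
  {"tx": -0.003, "ty": -0.003, "tz": 0.25, "turn": 0, "jaw": 0},
  {"tx": -0.003, "ty": -0.003, "tz": 0.265, "turn": 0, "jaw": 0},
  {"tx": -0.003, "ty": -0.003, "tz": 0.265, "turn": 0, "jaw": 0},
  {"tx": -0.003, "ty": -0.003, "tz": 0.265, "turn": 0, "jaw": 0},
], force=10)

```text
t: 16.6
tool_pos: [0.4712, -0.2105, 0.1268]
orientation: [1.928, 2.478, 0.001]
force: [0.5, 0.9, -0.8]
opening: 0.0164
```

```bash
python3 look.py x 330 170 60 60 310 210 60 50
```

```text
t 16.6 pos [ 0.4712 -0.2105  0.1268] yaw 104.24 tilt [ 0.0018 -0.001  -1.    ] F [ 0.54  0.91 -0.8 ] M [-0.04 -0.1  -0.  ] op 0.0164 q [-0.52 -0.04  1.83  0.    1.35 -0.77]
```

View pics/x_side.png

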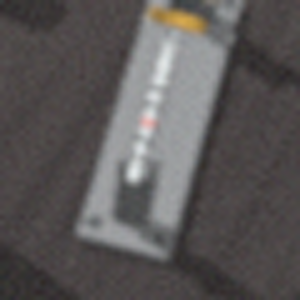

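View pics/x_top.png

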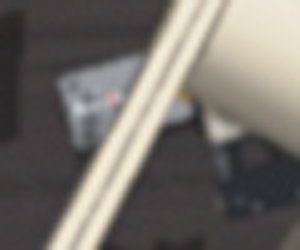

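```bash
python3 -c "
from h import *
s=robot.read_state(); g=s['tool_pos']+np.array([0,0,.0188])
for h in (103,104.2,105.5,107):
  for p in(25,28,30):
    H=np.radians(h);P=np.radians(p); d=np.array([np.cos(H)*np.cos(P),np.sin(H)*np.cos(P),-np.sin(P)])
    f=lambda k:(( proj('side',g+k*d)[0]-[330,170])*5).round(0)
    print(h,p,'tip',f(.126),'collar',f(.031),'red', f(.091), 'top red',((proj('top',g+.091*d)[0]-[310,210])*5).round(0))
"
```

```text
103 25 tip [120. 182.] collar [171.  18.] red [139. 122.] top red [106.  94.]
103 28 tip [121. 183.] collar [171.  19.] red [139. 122.] top red [109.  94.]
103 30 tip [122. 183.] collar [171.  19.] red [140. 122.] top red [111.  93.]
104.2 25 tip [124. 184.] collar [172.  19.] red [142. 123.] top red [107.  97.]
104.2 28 tip [125. 184.] collar [172.  19.] red [142. 123.] top red [110.  96.]
104.2 30 tip [125. 184.] collar [172.  19.] red [143. 123.] top red [112.  95.]
105.5 25 tip [129. 185.] collar [173.  19.] red [145. 124.] top red [108.  99.]
105.5 28 tip [129. 185.] collar [173.  19.] red [146. 124.] top red [110.  98.]
105.5 30 tip [130. 185.] collar [173.  19.] red [146. 124.] top red [112.  98.]
107 25 tip [134. 186.] collar [175.  19.] red [149. 125.] top red [109. 102.]
107 28 tip [134. 187.] collar [175.  19.] red [149. 125.] top red [111. 101.]
107 30 tip [135. 186.] collar [175.  20.] red [149. 125.] top red [113. 100.]
```

Call:
drive_tool([
  {"tx": 0, "ty": 0.003, "tz": 0.03, "turn": 0.007, "jaw": 0},
  {"tx": 0, "ty": 0.003, "tz": 0.06, "turn": 0.007, "jaw": 0},
  {"tx": 0, "ty": 0.003, "tz": 0.085, "turn": 0.007, "jaw": 0},
  {"tx": 0, "ty": 0.003, "tz": 0.11, "turn": 0.007, "jaw": 0},
  {"tx": 0, "ty": 0.003, "tz": 0.135, "turn": 0.007, "jaw": 0},
  {"tx": 0, "ty": 0.003, "tz": 0.135, "turn": 0.007, "jaw": 0},
])

```text
t: 17.3
tool_pos: [0.4702, -0.2094, 0.0832]
orientation: [-1.955, -2.456, 0.0]
force: [-0.0, 0.2, -1.5]
opening: 0.0162
```

```bash
python3 look.py y 320 140 80 100 310 210 60 50
```

```text
t 17.3 pos [ 0.4702 -0.2094  0.0832] yaw 102.96 tilt [-0.0021  0.0013 -1.    ] F [-0.04  0.19 -1.45] M [-0.09 -0.12  0.01] op 0.0162 q [-0.52  0.01  1.87  0.    1.27 -0.74]
```

View pics/y_side.png

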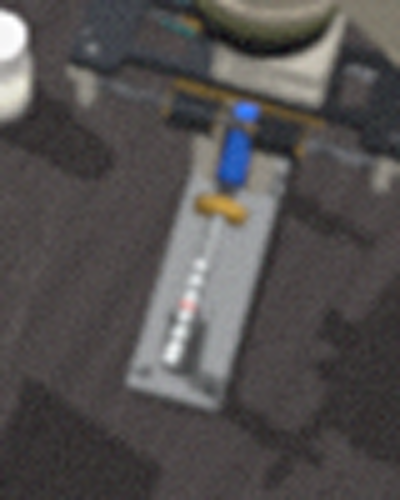

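```bash
python3 -c "
from h import *
for z in(.03,.05,.06,.07,.08): print(z,ray('side',[(354.4,212.6)],z).round(4), 'nominal line x at that y', )
s=robot.read_state();g=s['tool_pos']+np.array([0,0,.0188]);print(g)
for z in(.03,.05,.06,.07,.08):
  P=ray('side',[(354.4,212.6)],z)[0]; v=P-g; print(z,np.linalg.norm(v).round(4),np.degrees(np.arctan2(v[1],v[0])).round(1))
"
python3 - <<'E'
import cv2
a=cv2.imread('pics/y_top.png');print(a.shape)
cv2.imwrite('pics/y_top2.png',cv2.resize(a,None,fx=2,fy=2))
E
```

```text
0.03 [[ 0.447  -0.1127  0.03  ]] nominal line x at that y
0.05 [[ 0.4433 -0.1035  0.05  ]] nominal line x at that y
0.06 [[ 0.4414 -0.0989  0.06  ]] nominal line x at that y
0.07 [[ 0.4395 -0.0943  0.07  ]] nominal line x at that y
0.08 [[ 0.4376 -0.0896  0.08  ]] nominal line x at that y
[ 0.47080256 -0.2098487   0.1031933 ]
0.03 0.1239 103.8
0.05 0.1221 104.5
0.06 0.1227 104.9
0.07 0.1243 105.2
0.08 0.1268 105.4
(250, 300, 3)
```

View pics/y_top2.png

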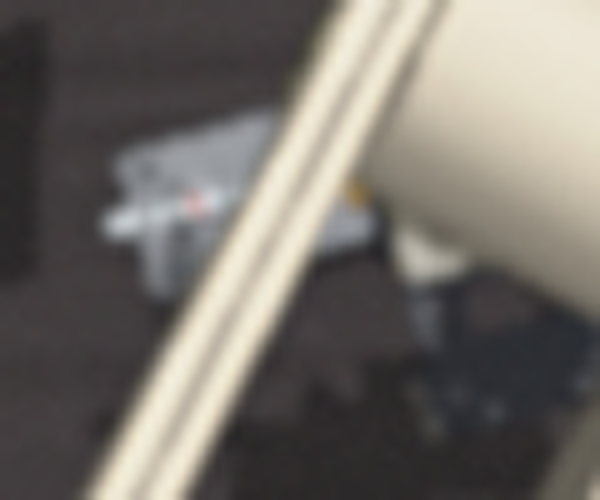

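```bash
python3 -c "
from h import *
pitch((354.4,212.6),(320.4,232.0)); t=np.array([.4745,-.2245])+.14*np.array([np.cos(np.radians(104.2)),np.sin(np.radians(104.2))]); print('rack tip',t, proj('side',[*t,.075]),proj('top',[*t,.075]))"
```

```text
tip [ 0.4409 -0.0927  0.0718] gap 0.0017 grasp [ 0.4708 -0.2099  0.1032] len 0.1249 pitch down 14.6 head 104.3
rack tip [ 0.44015697 -0.08877765] [[353.32698426 213.19112219]] [[319.52252041 232.68271381]]
```

Call:
drive_tool([
  {"tx": 0, "ty": 0, "tz": 0.02, "turn": 0, "jaw": 0},
  {"tx": 0, "ty": 0, "tz": 0.04, "turn": 0, "jaw": 0},
  {"tx": 0, "ty": 0, "tz": 0.06, "turn": 0, "jaw": 0},
  {"tx": 0, "ty": 0, "tz": 0.08, "turn": 0, "jaw": 0},
  {"tx": 0, "ty": 0, "tz": 0.09, "turn": 0, "jaw": 0},
  {"tx": 0, "ty": 0, "tz": 0.092, "turn": 0, "jaw": 0},
  {"tx": 0, "ty": 0, "tz": 0.092, "turn": 0, "jaw": 0},
])

```text
t: 18.1
tool_pos: [0.4712, -0.2099, 0.0571]
orientation: [-1.956, -2.458, -0.0]
force: [2.4, -0.8, -1.3]
opening: 0.0163
```

```bash
python3 look.py z 320 140 80 100 310 210 60 50
```

```text
t 18.1 pos [ 0.4712 -0.2099  0.0571] yaw 102.96 tilt [ 0.e+00  2.e-04 -1.e+00] F [ 2.45 -0.81 -1.3 ] M [-0.03 -0.52  0.11] op 0.0163 q [-0.52  0.05  1.88  0.    1.21 -0.74]
```

View pics/z_side.png

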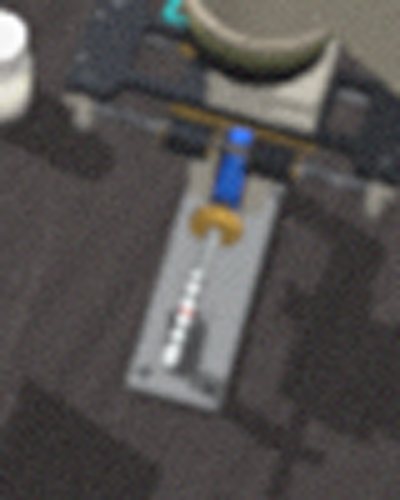

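View pics/z_top.png

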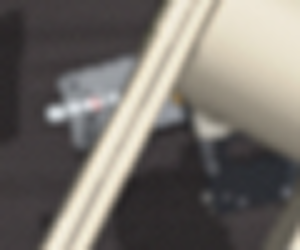

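Call:
drive_tool([
  {"tx": 0, "ty": 0, "tz": 0, "turn": 0, "jaw": 0.4},
  {"tx": 0, "ty": 0, "tz": 0, "turn": 0, "jaw": 0.4},
  {"tx": 0, "ty": 0, "tz": 0, "turn": 0, "jaw": 0.4},
  {"tx": 0, "ty": 0, "tz": 0, "turn": -0.007, "jaw": 0.4},
  {"tx": 0, "ty": 0, "tz": 0, "turn": -0.007, "jaw": 0.4},
])

```text
t: 18.7
tool_pos: [0.4711, -0.21, 0.0573]
orientation: [-1.928, -2.48, 0.0]
force: [0.6, 0.2, 0.7]
opening: 0.0369
```

```bash
python3 look.py a 320 140 80 100 310 210 60 50
```

```text
t 18.7 pos [ 0.4711 -0.21    0.0573] yaw 104.29 tilt [-1.e-04 -0.e+00 -1.e+00] F [0.6  0.22 0.71] M [-0.04 -0.08  0.  ] op 0.0369 q [-0.52  0.05  1.88 -0.    1.21 -0.77]
```

View pics/a_side.png

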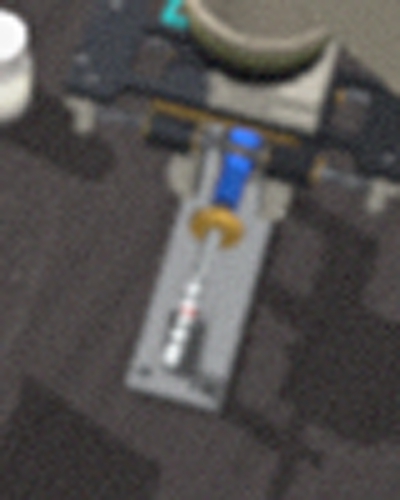

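View pics/a_top.png

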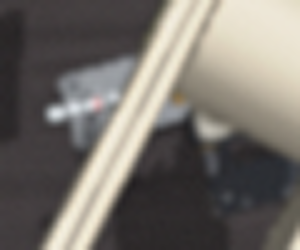

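Call:
drive_tool([
  {"tx": 0, "ty": 0, "tz": 0, "turn": 0, "jaw": 0},
  {"tx": 0, "ty": 0, "tz": 0, "turn": 0, "jaw": 0},
  {"tx": 0, "ty": 0, "tz": 0, "turn": 0, "jaw": 0},
  {"tx": 0, "ty": 0, "tz": 0, "turn": 0, "jaw": 0},
  {"tx": 0, "ty": 0, "tz": 0, "turn": 0, "jaw": 0},
  {"tx": 0, "ty": 0, "tz": -0.06, "turn": 0, "jaw": 0},
  {"tx": 0, "ty": 0, "tz": -0.18, "turn": 0, "jaw": 0},
  {"tx": 0, "ty": 0, "tz": -0.32, "turn": 0, "jaw": 0},
  {"tx": 0, "ty": 0, "tz": -0.46, "turn": 0, "jaw": 0},
  {"tx": 0, "ty": 0, "tz": -0.6, "turn": 0, "jaw": 0},
  {"tx": 0, "ty": 0, "tz": -0.65, "turn": 0, "jaw": 0},
  {"tx": 0, "ty": 0, "tz": -0.65, "turn": 0, "jaw": 0},
], force=25)

```text
t: 20.0
tool_pos: [0.4724, -0.2108, 0.2549]
orientation: [1.926, 2.475, 0.001]
force: [0.5, -0.4, -1.1]
opening: 0.0159
```

```bash
python3 -c "
from h import *
st();loc('hi',[.491,-.053,.25])"
```

```text
t 20.0 pos [ 0.4724 -0.2108  0.2549] yaw 104.22 tilt [ 0.0044 -0.0025 -1.    ] F [ 0.48 -0.38 -1.15] M [-0.01 -0.14 -0.02] op 0.0159 q [-0.52 -0.11  1.67  0.    1.58 -0.77]
hi [0.4946 0.1891 0.0152]
```

Call:
drive_tool([
  {"tx": 0.04, "ty": 0.015, "tz": 0, "turn": 0.045, "jaw": 0},
  {"tx": 0.08, "ty": 0.03, "tz": 0, "turn": 0.09, "jaw": 0},
  {"tx": 0.13, "ty": 0.05, "tz": 0, "turn": 0.135, "jaw": 0},
  {"tx": 0.18, "ty": 0.07, "tz": 0, "turn": 0.18, "jaw": 0},
  {"tx": 0.23, "ty": 0.09, "tz": 0, "turn": 0.225, "jaw": 0},
  {"tx": 0.28, "ty": 0.11, "tz": 0, "turn": 0.27, "jaw": 0},
  {"tx": 0.33, "ty": 0.13, "tz": 0, "turn": 0.315, "jaw": 0},
  {"tx": 0.38, "ty": 0.15, "tz": 0, "turn": 0.36, "jaw": 0},
  {"tx": 0.43, "ty": 0.17, "tz": 0, "turn": 0.405, "jaw": 0},
  {"tx": 0.47, "ty": 0.18, "tz": 0, "turn": 0.45, "jaw": 0},
  {"tx": 0.495, "ty": 0.189, "tz": 0, "turn": 0.495, "jaw": 0},
  {"tx": 0.495, "ty": 0.189, "tz": 0, "turn": 0.54, "jaw": 0},
])

```text
t: 21.2
tool_pos: [0.4883, -0.0508, 0.2487]
orientation: [-3.134, -0.185, 0.007]
force: [0.5, -0.5, -1.6]
opening: 0.016
```

```bash
python3 look.py b 250 130 150 110 260 140 120 80;python3 -c "
from h import *
loc('fin',[.491,-.053,.151])"
```

```text
t 21.2 pos [ 0.4883 -0.0508  0.2487] yaw 6.75 tilt [-0.0048  0.0014 -1.    ] F [ 0.54 -0.54 -1.59] M [-0.02 -0.01  0.01] op 0.016 q [-0.21 -0.17  1.73  0.    1.59  1.24]
fin [0.0095 0.0061 0.3267]
```

View pics/b_side.png

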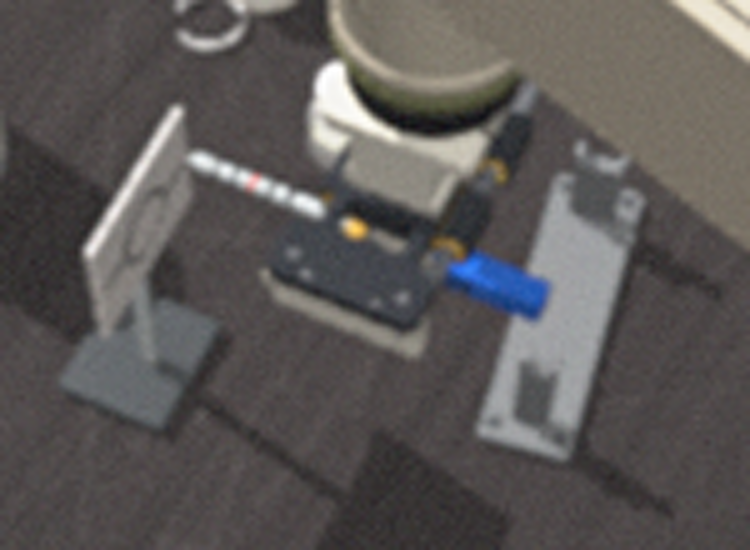

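View pics/b_top.png

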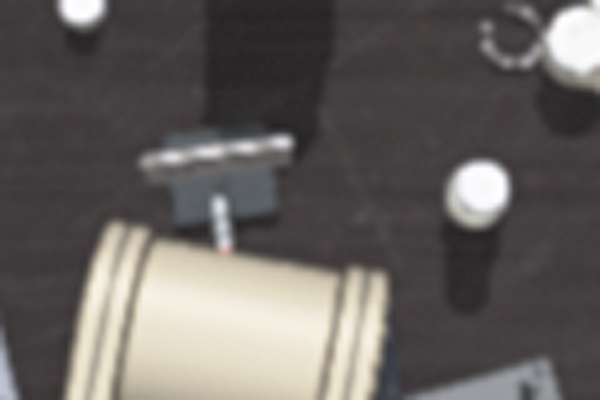

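```bash
python3 -c "
from h import *
st();pitch((288.2,161.5),(303.5,179.3))"
```

```text
t 21.3 pos [ 0.4884 -0.0516  0.249 ] yaw 6.92 tilt [-4.5e-03  9.0e-04 -1.0e+00] F [ 1.05  0.57 -1.15] M [ 0.02  0.03 -0.  ] op 0.0157 q [-0.21 -0.17  1.73 -0.    1.59  1.24]
tip [ 0.6109 -0.0391  0.2634] gap 0.0006 grasp [ 0.4885 -0.0516  0.2678] len 0.1231 pitch down 2.1 head 5.9
```

Call:
drive_tool([
  {"tx": 0, "ty": 0, "tz": 0.1, "turn": 0, "jaw": 0},
  {"tx": 0, "ty": 0, "tz": 0.2, "turn": 0, "jaw": 0},
  {"tx": 0, "ty": 0, "tz": 0.27, "turn": 0, "jaw": 0},
  {"tx": 0, "ty": 0, "tz": 0.31, "turn": 0, "jaw": 0},
  {"tx": 0, "ty": 0, "tz": 0.317, "turn": 0, "jaw": 0},
  {"tx": 0, "ty": 0, "tz": 0.317, "turn": 0, "jaw": 0},
  {"tx": 0, "ty": 0, "tz": 0.317, "turn": 0, "jaw": 0},
  {"tx": 0, "ty": 0, "tz": 0.317, "turn": 0, "jaw": 0},
  {"tx": 0, "ty": 0, "tz": 0.317, "turn": 0, "jaw": 0},
])

```text
t: 22.2
tool_pos: [0.4903, -0.0523, 0.1582]
orientation: [3.135, 0.193, 0.003]
force: [0.9, 0.0, -1.8]
opening: 0.0163
```

```bash
python3 look.py c 250 130 150 110 260 140 120 80
```

```text
t 22.2 pos [ 0.4903 -0.0523  0.1582] yaw 7.03 tilt [ 1.7e-03 -4.0e-04 -1.0e+00] F [ 0.87  0.01 -1.8 ] M [ 0.04  0.02 -0.03] op 0.0163 q [-0.21 -0.13  1.86  0.    1.41  1.24]
```

View pics/c_side.png

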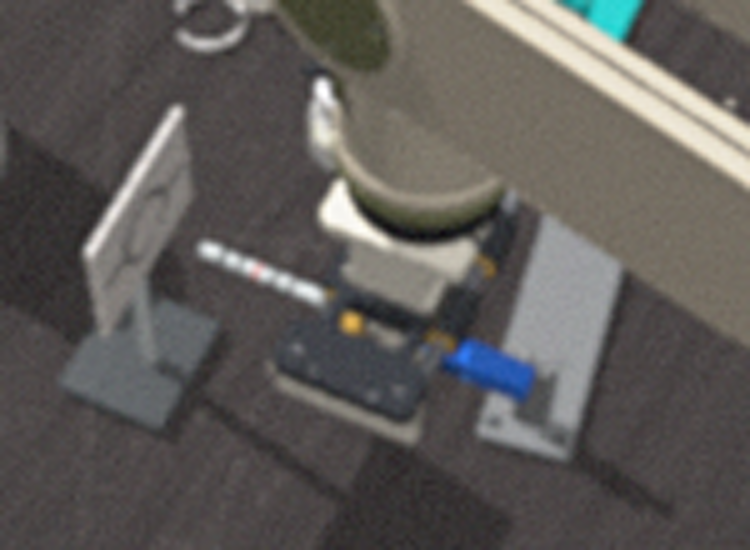

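View pics/c_top.png

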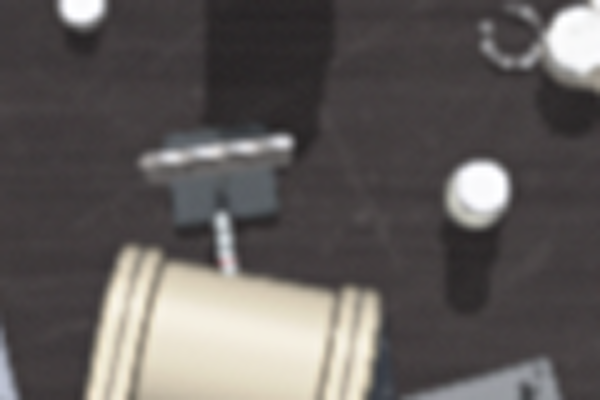

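```bash
python3 -c "
from h import *
pitch((289.6,179.3),(304.2,181.9))
t,_=tri((289.6,179.3),(304.2,181.9)); a=np.radians(6); v=t-np.array([.6455,-.037,.17]); print('in ring frame',v@[np.cos(a),np.sin(a),0], v@[-np.sin(a),np.cos(a),0],v[2])
st(); print(robot.read_state()['dq'].round(4))"
```

```text
tip [ 0.6134 -0.0393  0.1741] gap 0.0001 grasp [ 0.4899 -0.0522  0.1765] len 0.1242 pitch down 1.1 head 6.0
in ring frame -0.032122996150622245 0.0010895193644885437 0.004065443881360736
t 22.3 pos [ 0.49   -0.0522  0.1577] yaw 7.03 tilt [ 1.e-03 -2.e-04 -1.e+00] F [-0.4  -0.5  -2.51] M [0.02 0.05 0.05] op 0.0158 q [-0.21 -0.13  1.86  0.    1.41  1.24]
[-0.0005  0.0027  0.006  -0.001  -0.0025  0.0017]
```

Call:
drive_tool([
  {"tx": 0, "ty": 0, "tz": 0.01, "turn": 0, "jaw": 0},
  {"tx": 0, "ty": 0, "tz": 0.01, "turn": 0, "jaw": 0},
  {"tx": 0, "ty": 0, "tz": 0.01, "turn": 0, "jaw": 0},
  {"tx": 0, "ty": 0, "tz": 0.01, "turn": 0, "jaw": 0},
  {"tx": 0, "ty": 0, "tz": 0.01, "turn": 0, "jaw": 0},
  {"tx": 0, "ty": 0, "tz": 0.01, "turn": 0, "jaw": 0},
  {"tx": 0, "ty": 0, "tz": 0.01, "turn": 0, "jaw": 0},
  {"tx": 0, "ty": 0, "tz": 0.01, "turn": 0, "jaw": 0},
])

```text
t: 23.1
tool_pos: [0.4896, -0.0521, 0.1541]
orientation: [-3.136, -0.192, -0.0]
force: [-0.1, -0.5, -1.5]
opening: 0.0162
```

Run:
```python
from h import *
st(); print(robot.read_state()['dq'].round(4))
p,_=robot.read_camera("top"); o=np.load("top0.npz")['p']
q,_=robot.read_camera("side"); cv2.imwrite("pics/fin_side.png",q); cv2.imwrite("pics/fin_top.png",p)
a=np.load("side0.npz")['p']
for n,x,y in(("vial",355,178),("jar",291,249),("flask",215,163)):
    print(n,"top mean diff",np.abs(p[y-9:y+10,x-9:x+10].astype(int)-o[y-9:y+10,x-9:x+10]).mean())
for n,x,y in(("vial",319,151),("jar",351,261),("flask",193,278)):
    print(n,"side",np.abs(q[y-10:y+11,x-10:x+11].astype(int)-a[y-10:y+11,x-10:x+11]).mean())
```

```text
t 23.1 pos [ 0.4896 -0.0521  0.1541] yaw 7.02 tilt [ 0.  0. -1.] F [-0.09 -0.49 -1.48] M [-0.03  0.04 -0.07] op 0.0162 q [-0.21 -0.12  1.86  0.    1.4   1.24]
[-0.0009 -0.0003  0.0012 -0.      0.0004 -0.0004]
vial top mean diff 0.6204986149584487
jar top mean diff 0.7266851338873499
flask top mean diff 1.6971375807940905
vial side 55.657596371882086
jar side 2.1564625850340136
flask side 2.9735449735449735
```

View pics/fin_side.png

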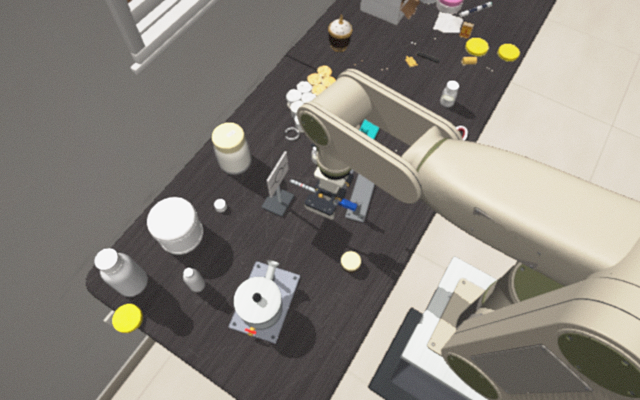

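The rod is held level in front of the card. The vial, jar and flask are unchanged in the top view; in the side view the arm hides the vial, at about (319,151).

```bash
python3 -c "
from plant import robot
print(robot.close_job())"
```

```text
the job is handed in; nothing more can be done
None
```

The gauge rod went down the guide tube until the collar stopped on the mouth, came right out again, and is now held level in front of the card's ring. I handed the job in at about 23 s; no verdict is reported.

- **Tilting the rod:** The tool can only point down, so I pivoted the rod in the grip. I pressed the handle on the rack's front fork until the rod sloped about 29° tip down, then inserted it.
- **Collar stop:** I held the stop for more than 0.5 s with the axial push rising from about 13 N to 18 N. The collar sat flush on the rim in the side view, and the arm pose put it within about 1 mm of the mouth.
- **Levelling:** After drawing the rod out, I lowered it back into the rack to level it. I then gripped it afresh at 25 N and carried it to the card.
- **Final pose:** Triangulated from both cameras, the tip was about 32 mm in front of the card, 1 mm to the side and 4 mm above the ring's centre. I then lowered it 3–4 mm and did not triangulate again. The rod was level within about 2° and the joint speeds were close to zero.
- **Loose objects:** The vial, jar and flask are unchanged in the top view. In the final side view the arm hides the vial, so that comparison failed there; the jar and flask match in both views.
- **Disagreement:** While the rod was tilted, the camera readings put its heading 1–2° off the tool's. That is within the pixel resolution, and the insertion met no resistance from it at first and only a few newtons near the end.

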